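# Refill the printer service tray and clear the spares chute

### The arm

A 6-joint arm with a two-finger parallel gripper is mounted at the origin on a cart in front of the work surface, level with it; the furniture and walls round the work are solid. World frame = base frame: x ahead of the robot, y to its left, z up, the work surface at z = 0. Lengths are in m, angles in degrees, forces in N, time in s.
With the tool pointing down it reaches from about 0.4 to 0.825 m from the base axis. Payload 7 kg.
Tool frame: the origin (TCP) lies at the very end of the fingers, on their centre line; the grasp point (between the pads) lies 19 mm behind it; z points along the fingers, y is the line along which they close (so a half turn about z gives the same grasp; the last joint's range is limited). The gripper opens to 88 mm and grips with 3 to 60 N. Pads are 19 mm wide; open, the fingers measure 130 mm over their backs; the gripper's body (78 mm by 193 mm) begins 47 mm behind the grasp point.
Start: joints at [80.907, 20.546, 0.682, 0, -70.136, -16.507], TCP at [0.292, 0.609, 0.227] pointing down, gripper open.
Joint ranges: [-176.03, 176.03], [-82.01, 121.73], [-58.28, 71.71], [-173.87, 95.51], [-174.79, -0.11], [-173.66, 173.66]. Speed limits (degrees/s): [136.94, 136.94, 172.46, 180, 180, 180].

### API

Orientations are given as [roll, pitch, yaw] about the fixed x, y, z axes, in that order (R = Rz(yaw) Ry(pitch) Rx(roll)).
In Python, from plant import ctrl, cams, workorder gives the robot as it stands.
- The arm moves only by the tool play_rows, never from a script. Its argument "motion" is a list of rows, each an object of numbers: "x", "y", "z": the shift along the tool's x, y, z normalised to -1 to 1, where 1 is 0.025 m; "rx", "ry", "rz": the turn, a rotation vector about the tool's x, y, z normalised to -1 to 1, where 1 is 4 degrees. A call has 1 to 20 rows; each row shifts and turns the commanded pose from where the row before left it, along the tool's axes as they then stand; what a row does not reach is not made up. A row lasts 1/8 s, in which the tool goes at most 62.5 mm and 10.7 degrees, less where a joint would pass 70% of its speed; a pose out of reach is approached as far as the arm can. A call with a number of a shift or a turn outside -1 to 1 is refused whole. A call with a gripper value outside its range is refused whole. "fingers" is the opening, from -1 (shut) to 1 (fully open), set as the call begins (left out, the last holds). The fingers move at their own pace and stop on an object; the grip force is fixed at half the most. Time passes only in rows, so rows that do not move let the fingers close. It gives the time, the measured TCP pose, the force, the opening and the grip force at its end, in the units of the state.
- ctrl.get_obs(): the state, without advancing time (a new reading comes with each control period).
- cams.snapshot(name): name is "scene" or "top" or "wrist"; returns the picture (384x512x3 uint8, blue, green, red); there is no depth.
- cams.get_calibration(name): a dict with "vertical_fov" (degrees; the focal length in pixels is half the picture's height over the tangent of half this angle, whatever the lens; pixels are square), "cx", "cy" (the principal point, pixels), "position" and "rotation" of the camera in the world. Camera axes: x right, y up, looking along -z (the intrinsics and any distortion apply to the point x, -y, -z); pixel columns grow to the right and rows downward; lengths in m; the calibration is good to about 2 mm. A picture is of the moment at which its call begins: read the wrist's pose just before it. get_calibration takes no time and is no camera call; for the wrist camera it gives the pose at the moment of the call.
- workorder.close_job(): hands the job in; it is judged then, once.
The state is a dict: "clock": time; "joint_pos": joint angles; "qvel": joint speeds; "tau": joint torques, N m; "tool_pos": TCP position; "orientation": TCP orientation; "force": force on the tool from outside, world axes, zero at the start; "moment": the same for the moment, N m; "opening": finger opening in m; "gripper_force": force on a finger pad.
Only numpy, scipy, OpenCV 4.12 (cv2) and the standard library are available. Lean on these libraries where they do the work, as an engineer would, in place of code of your own. Each camera call takes 0.05 s, during which the arm holds its last target. There are 200 camera calls.

### The job

Refill the black service tray for the next printer: stand the glue stick and the tall slim oil bottle upright in their round cups (glue stick in the narrow one, oil bottle in the wide one), and lay the nozzle box flat in its corner nest. The nozzle box has jammed crosswise in the sloping metal spares chute: push it back up the chute until it is clear of the hold-down lips, then lift it out. Leave the slim paint marker, the short wide bottle and the sanding block where they are.

Things in the scene. Friction and masses are not known exactly. Their poses are not given: they have to be found in the camera images.
- nozzle_box: flat black case showing brass nozzles, 52 (x) x 75 (y) x 12 mm (z), 60 g; origin: centre of underside. At first it lies crosswise in the chute, its x up the slope, jammed at the narrowing, centre 114 mm up the slope from the outlet, under the lips. Clear of them once its centre is past 151 mm; at 185 mm both long edges have finger room. Friction keeps it where it is left on the slope.
- chute: fixed sheet-metal chute. Origin on bench below its middle, x up the run, y across. Floor rises 16 deg from its outlet edge (x=-115, z=18 mm), 230 mm up the slope. Up the slope from the outlet: inside width 62 mm to 70, then widening to 94 at 110 and on; two lips 17-19.5 mm above the floor from 55 to 125, with a 50 mm slot between them for closed fingers; open above past 125. Walls 21 mm high.
- glue_stick: upright round glue stick with turquoise cap, 28 mm diameter, 92 mm high; grip its body below 64 mm. Origin: centre of its underside, z up.
- oil_bottle: tall slim white dropper bottle with red pointed spout, body 33 mm diameter, straight from about 5 to 60 mm, 94 mm high over all. Origin: centre of its underside, z up.
- glue_cup: grey holder with the narrower round cup, for the glue stick; fixed in the black-rimmed tray (walls 14 mm high). Base plate 112 (x) x 94 (y) x 5 mm; bore 36 mm, 46 mm at the mouth; rim 27 mm and inner floor 5 mm above the origin. Origin: centre of underside on the cup's axis, 4 mm above the bench. The three holders stand in a row along y, 95.5 mm apart, in any order.
- oil_cup: grey holder with the wider round cup, for the oil bottle; as glue_cup but bore 44 mm, 54 mm at the mouth.
- box_nest: grey holder with four L-shaped corner ridges round a dark rubber pad, for the nozzle box; same base plate and origin as glue_cup. Floor 5 mm above the origin, ridges 9 mm above the floor; 64 (x) x 87 mm (y) between the ridges: the box's 75 mm side goes along y, either way round. The middle 51 mm of the two sides facing along x is open for the fingers.
- paint_stick: look-alike, to be left: stubby paint marker standing upright, aluminium barrel with white clip cap, 22 mm diameter, 96 mm high. Origin: centre of its underside.
- squat_bottle: look-alike, to be left: short wide white bottle with black pointed cap, 44 mm diameter, 78 mm high. Origin: centre of its underside.
- sanding_block: look-alike, to be left: dark grey sanding sponge block, 45 (x) x 68 (y) x 24 mm. Origin: centre of its underside.
There are look-alikes about, which are no part of the job. What is shaped like the oil_bottle but blue or purple is not meant.

How it is judged:
By the outcome, as a careful person would: the job done as asked, in the order asked, and still so for the second after the job is handed in, with the robot touching nothing.
It also fails if it takes over 112 s, if anything falls off the work surface, if the arm or the gripper's body presses on something with over 40 N, if the wrist force passes 120 N, or if a joint passes its speed limit or range.

## Working session

There is one attempt and no reset: what is moved stays moved. The work goes in short steps, Python scripts to look and compute and a tool call to move; the robot and the scene stay as the last step left them, time stands still between calls to the robot, and variables do not carry over. Pictures are saved under pics/ and viewed, at most 19 in all, crops included, and the job is handed in when it is done.

Besides the shell and the picture viewer there is one more tool, called after "Call:" as name(argument=value, ...), one argument or row to a line, values as JSON. play_rows: Moves the arm, as the interface text tells. Its arguments: {"type":"object","properties":{"motion":{"type":"array"},"fingers":{"type":"number"}},"required":["motion"]}

```bash
mkdir -p pics; ls
python3 - <<'E'
from plant import ctrl,cams
import cv2
o=ctrl.get_obs();print(o)
for n in("scene","top"):
    print(n,cams.get_calibration(n)); cv2.imwrite(f"pics/{n}0.png",cams.snapshot(n))
print(cams.get_calibration("wrist"))
E
```

```text
pics
{'clock': 0.0, 'joint_pos': array([ 8.09081057e+01,  2.05940739e+01,  6.34128563e-01, -1.98032500e-02,
       -7.01344384e+01, -1.65071836e+01]), 'qvel': array([ 0.07650663, -0.06732721, -0.09717314,  0.04157784, -0.02876795,
        0.04281422]), 'tau': array([ 2.76781182e-03, -5.82729328e+01,  2.93051898e+01,  6.99731380e+00,
        6.89771390e-03, -1.54028357e-04]), 'tool_pos': array([0.291462  , 0.60830282, 0.22559658]), 'orientation': array([ 1.79904217e+02, -8.97155715e-03, -2.56058151e+01]), 'force': array([0.49677821, 0.26322756, 0.23199155]), 'moment': array([-0.00344637,  0.00617778,  0.00996029]), 'gripper_force': 0.0, 'opening': 0.08773935407271188}
scene {'vertical_fov': 46.38164805399531, 'cx': 252.64386271981195, 'cy': 191.77711600164403, 'position': array([-0.19050011, -0.80482298,  0.78161521]), 'rotation': array([ 56.7289849 ,  -0.10535974, -39.48671915])}
top {'vertical_fov': 48.84402838239333, 'cx': 262.5674800764384, 'cy': 189.52791259554533, 'position': array([0.31386379, 0.04048838, 1.35001012]), 'rotation': array([ 10.2925586 ,  -0.49733927, -89.82880663])}
{'vertical_fov': 62.43878625628279, 'cx': 253.78792264332571, 'cy': 193.09483184928587, 'position': array([0.36766169, 0.57276508, 0.38415559]), 'rotation': array([-1.78701619e+01, -5.82738265e-02, -1.15684863e+02])}
```

View pics/scene0.png

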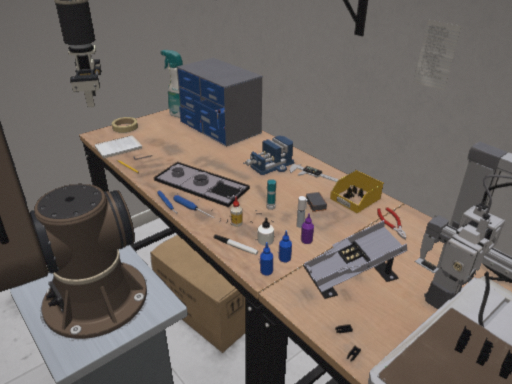

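View pics/top0.png

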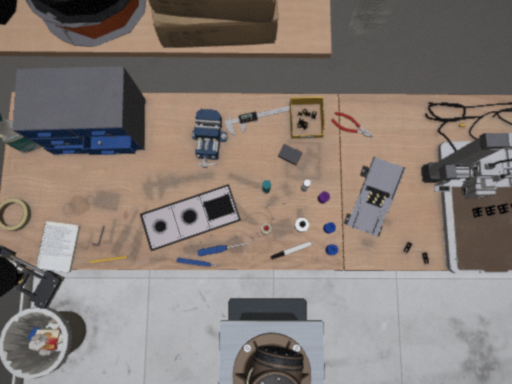

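Scene view: the glue stick is at (271,195) with its turquoise cap, the paint marker at (301,210), and a red-spouted bottle at (236,213). The squat bottle is at (265,232), with blue and purple bottles at (266,260), (285,247) and (307,230). The chute is near (355,255) and the tray near (200,183). I'll enlarge the relevant crops to confirm.

```bash
cat > h.py <<'E'
import numpy as np,cv2
from scipy.spatial.transform import Rotation as R
from plant import ctrl,cams
def cam(n):
    c=cams.get_calibration(n); return c['position'],R.from_euler('xyz',c['rotation'],degrees=True).as_matrix(),192/np.tan(np.radians(c['vertical_fov']/2)),c['cx'],c['cy']
def ray(c,u,v):
    p,M,f,cx,cy=c; d=M@np.array([(u-cx)/f,-(v-cy)/f,-1]); return p,d
def onz(c,u,v,z):
    p,d=ray(c,u,v); return p+d*(z-p[2])/d[2]
def proj(c,P):
    p,M,f,cx,cy=c; q=M.T@(np.asarray(P)-p); return np.array([cx-f*q[0]/q[2],cy+f*q[1]/q[2]])
E
python3 - <<'E'
import cv2,numpy as np
s=cv2.imread('pics/scene0.png');t=cv2.imread('pics/top0.png')
a=cv2.resize(s[170:300,210:410],None,fx=4,fy=4,interpolation=2)
b=cv2.resize(t[140:270,130:290],None,fx=4.6,fy=4.6,interpolation=2)
c=cv2.resize(t[140:260,290:430],None,fx=5,fy=5,interpolation=2)
for n,i in zip("abc",(a,b,c)): cv2.imwrite(f'pics/crop_{n}.png',i)
E
```

```text
(no output)
```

View pics/crop_a.png

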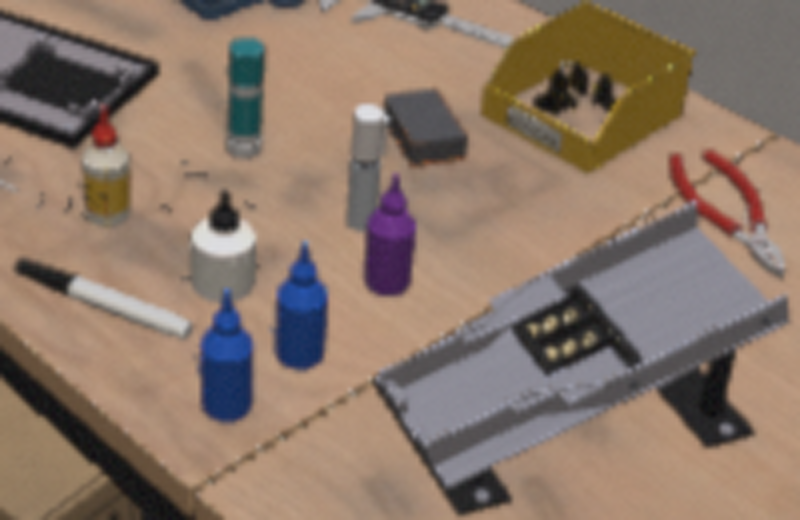

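View pics/crop_b.png

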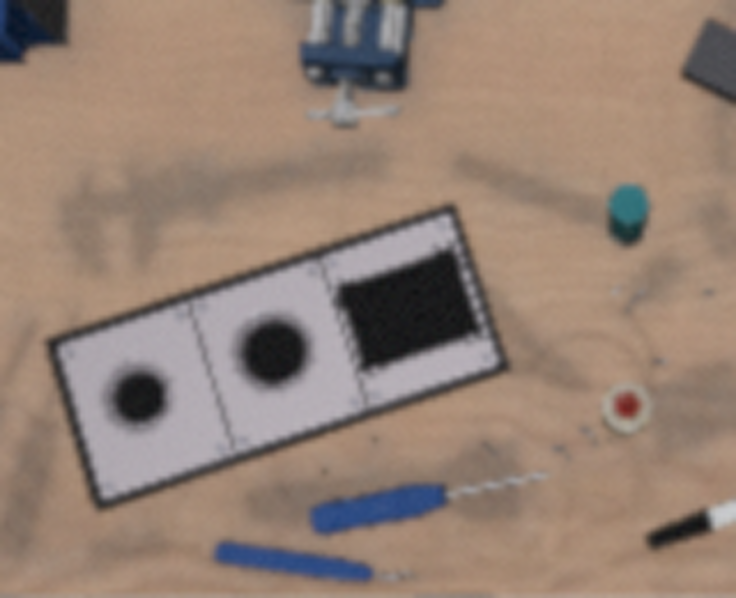

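View pics/crop_c.png

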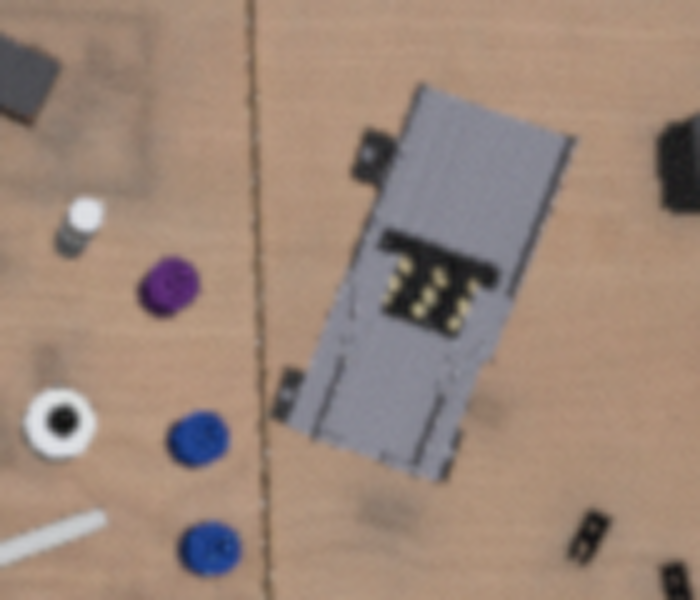

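Object choice, in scene pixels:
- **Oil bottle:** candidates are (236,213) with a red spout on a white body, (266,260) and (285,247) in blue, and (307,230) in purple. The crop confirms the red-spouted one; the colour rule excludes the others, and the black-capped one at (265,232) is the squat bottle.
- **Glue stick:** (271,195), with the turquoise cap. (301,210) is the paint marker.
- **Tray, top view:** narrow cup at (160,226), wide cup at (189,216), nest at (219,207).
- **Chute:** the outlet is at the bottom of the top view.

Run:
```python
from h import *
np.set_printoptions(precision=4,suppress=True)
T=cam('top');S=cam('scene')
t=cv2.imread('pics/top0.png');s=cv2.imread('pics/scene0.png')
def tri(a,b):
    p,d=ray(T,*a);q,e=ray(S,*b); d=d/np.linalg.norm(d);e=e/np.linalg.norm(e)
    k=np.linalg.lstsq(np.c_[d,-e],q-p,rcond=None)[0];A=p+k[0]*d;B=q+k[1]*e
    return (A+B)/2,np.linalg.norm(A-B)*1000
def blob(img,lo,hi,box):
    x0,y0,x1,y1=box;h=cv2.cvtColor(img,cv2.COLOR_BGR2HSV)[y0:y1,x0:x1];m=cv2.inRange(h,lo,hi)
    n,l,st,c=cv2.connectedComponentsWithStats(m);i=1+st[1:,4].argmax();return c[i]+[x0,y0],st[i]+[x0,y0,0,0,0]
print('glue T',blob(t,(80,80,40),(100,255,255),(255,170,280,200)))
print('glue S',blob(s,(80,80,40),(100,255,255),(255,175,290,215)))
print('oil T',blob(t,(0,120,60),(10,255,255),(255,215,280,240)),blob(t,(170,120,60),(180,255,255),(255,215,280,240)))
print('oil S',blob(s,(0,120,60),(8,255,255),(225,190,250,230)))
# manual: tops
c=lambda u,v:(130+u/4.6-.4,140+v/4.6-.4)
print('glue top',onz(T,*c(629,203),.092),'oil shoulder-centre', onz(T,*c(627,408),.075))
print('glue tri cap top',tri(c(629,203),(210+246/4-.4,170+46/4-.4)),'oil tip',tri(c(627,405),(210+103/4-.4,170+110/4-.4)))
print('glue base S',onz(S,210+244/4,170+147/4,0),'oil base S',onz(S,210+107/4,170+213/4,0))
for z in (.018,): 
    q=np.array([onz(T,*c(*p),z)[:2] for p in((50,342),(453,207),(507,368),(100,506))]);print('tray',q,np.linalg.norm(np.diff(q,axis=0),axis=1))
m=q.mean(0);y=(q[0]+q[3]-q[1]-q[2]);print('ctr',m,'yaw',np.degrees(np.arctan2(-y[0],y[1])))
for n,p in(('glue',(138,398)),('oil',(273,352)),('nest',(412,309))): print(n,onz(T,*c(*p),.02 if n!='nest' else .009))
d=lambda u,v:(290+u/5-.4,140+v/5-.4)
for n,p,z in(('out',(318,437),.038),('out',(415,470),.038),('up',(420,85),.1016),('up',(575,138),.1016),('boxc',(438,280),.061)): print(n,onz(T,*d(*p),z))
for n,p in(('paint',(86,213)),('squat',(63,420))): print(n,onz(T,*d(*p),.09))
```

```text
glue T (array([266.0469, 185.625 ]), array([263, 181,   7,  11,  64]))
glue S (array([271.1   , 185.2875]), array([268, 180,   8,  12,  80]))Traceback (most recent call last):
  File "<stdin>", line 14, in <module>
  File "<stdin>", line 11, in blob
ValueError: attempt to get argmax of an empty sequence
```

Run:
```python
from h import *
np.set_printoptions(precision=4,suppress=True)
T=cam('top');S=cam('scene')
def tri(a,b):
    p,d=ray(T,*a);q,e=ray(S,*b); d=d/np.linalg.norm(d);e=e/np.linalg.norm(e)
    k=np.linalg.lstsq(np.c_[d,-e],q-p,rcond=None)[0];A=p+k[0]*d;B=q+k[1]*e
    return (A+B)/2,np.linalg.norm(A-B)*1000
c=lambda u,v:(130+u/4.6-.4,140+v/4.6-.4)
print('glue top',onz(T,*c(629,203),.092),'oil shoulder-centre', onz(T,*c(627,408),.075))
print('glue tri cap top',tri(c(629,203),(210+246/4-.4,170+46/4-.4)),'oil tip',tri(c(627,405),(210+103/4-.4,170+110/4-.4)))
print('glue base S',onz(S,210+244/4,170+147/4,0),'oil base S',onz(S,210+107/4,170+213/4,0))
q=np.array([onz(T,*c(*p),.018)[:2] for p in((50,342),(453,207),(507,368),(100,506))]);print('tray',q,np.linalg.norm(np.diff(q,axis=0),axis=1))
m=q.mean(0);y=(q[0]+q[3]-q[1]-q[2]);print('ctr',m,'yaw',np.degrees(np.arctan2(-y[0],y[1])))
for n,p in(('glue',(138,398)),('oil',(273,352)),('nest',(412,309))): print(n,onz(T,*c(*p),.02 if n!='nest' else .009))
d=lambda u,v:(290+u/5-.4,140+v/5-.4)
for n,p,z in(('out',(318,437),.038),('out',(415,470),.038),('up',(420,85),.1016),('up',(575,138),.1016),('boxc',(438,280),.061)): print(n,onz(T,*d(*p),z))
for n,p in(('paint',(86,213)),('squat',(63,420))): print(n,onz(T,*d(*p),.09))
```

```text
glue top [0.5603 0.0189 0.092 ] oil shoulder-centre [0.4267 0.0197 0.075 ]
glue tri cap top (array([0.5606, 0.0191, 0.0886]), np.float64(0.9236442889476846)) oil tip (array([0.4278, 0.0197, 0.0883]), np.float64(0.9116233672995986))
glue base S [0.5586 0.0147 0.    ] oil base S [0.428  0.0154 0.    ]
tray [[0.4756 0.4153]
 [0.5713 0.1403]
 [0.4589 0.1012]
 [0.3641 0.3755]] [0.2912 0.119  0.2902]
ctr [0.4675 0.2581] yaw 19.1349446456385
glue [0.4371 0.3527 0.02  ]
oil [0.4691 0.2618 0.02  ]
nest [0.5008 0.1682 0.009 ]
out [ 0.435  -0.2524  0.038 ]
out [ 0.4148 -0.312   0.038 ]
up [ 0.6443 -0.3082  0.1016]
up [ 0.6115 -0.4011  0.1016]
boxc [ 0.5305 -0.3252  0.061 ]
paint [ 0.566  -0.1042  0.09  ]
squat [ 0.4398 -0.0885  0.09  ]
```

Call:
play_rows(
  motion=[
    {"rz": 0.944},
    {"rz": 0.944},
    {"rz": 0.944},
    {"rz": 0.944},
    {"rz": 0.944},
    {"rz": 0.944},
    {"rz": 0.944},
    {"rz": 0.944},
    {"rz": 0.944},
    {"rz": 0.944},
    {"rz": 0.944},
    {"rz": 0.944},
    {"x": 0.993, "y": -0.093},
    {"x": 0.993, "y": -0.093},
    {"x": 0.993, "y": -0.093},
    {"x": 0.993, "y": -0.093},
    {"x": 0.993, "y": -0.093},
    {"x": 0.993, "y": -0.093},
    {"x": 0.993, "y": -0.093},
    {"x": 0.993, "y": -0.093},
  ],
  fingers=1,
)

```text
$.motion[0]: bad value
```

Call:
play_rows(
  motion=[
    {"x": 0.993, "y": -0.093},
    {"x": 0.993, "y": -0.093},
    {"x": 0.993, "y": -0.093},
    {"x": 0.993, "y": -0.093},
    {"x": 0.993, "y": -0.093},
    {"x": 0.993, "y": -0.093},
    {"x": 0.993, "y": -0.093},
    {"x": 0.993, "y": -0.093},
    {"x": 0.993, "y": -0.093},
    {"x": 0.993, "y": -0.093},
    {"x": 0.993, "y": -0.093},
    {"x": 0.993, "y": -0.093},
    {"x": 0.993, "y": -0.093},
    {"x": 0.993, "y": -0.093},
    {"x": 0.993, "y": -0.093},
    {"x": 0.993, "y": -0.093},
    {"x": 0.993, "y": -0.093},
    {"x": 0.993, "y": -0.093},
    {},
    {},
  ],
)

```text
$.motion[0]: bad value
```

```bash
cat >> h.py <<'E'
def delta(pos,rpy=None):
    o=ctrl.get_obs(); A=R.from_euler('xyz',o['orientation'],degrees=True)
    r=np.zeros(3)
    if rpy is not None: r=(A.inv()*R.from_euler('xyz',rpy,degrees=True)).as_rotvec(degrees=True)/4
    print('clk %.2f'%o['clock'],'pos',o['tool_pos'].round(4),'rpy',o['orientation'].round(2),'open %.4f'%o['opening'],'gf %.1f'%o['gripper_force'],'F',o['force'].round(1))
    print(' shift',(A.as_matrix().T@(np.array(pos)-o['tool_pos'])/.025).round(3),'turn',r.round(3))
E
python3 -c "
from h import *
cv2.imwrite('pics/w1.png',cams.snapshot('wrist'))
print(cam('wrist')[0])
delta((.56,.018,.036),(180,0,-70.9))"
```

```text
[0.36767984 0.57279728 0.38427733]
clk 0.15 pos [0.2915 0.6084 0.2258] rpy [ 1.7993e+02 -1.0000e-02 -2.5600e+01] open 0.0877 gf 0.0 F [0.4 0.2 0.2]
 shift [19.889 16.647  7.617] turn [ 1.6000e-02 -9.0000e-03  1.1324e+01]
```

View pics/w1.png

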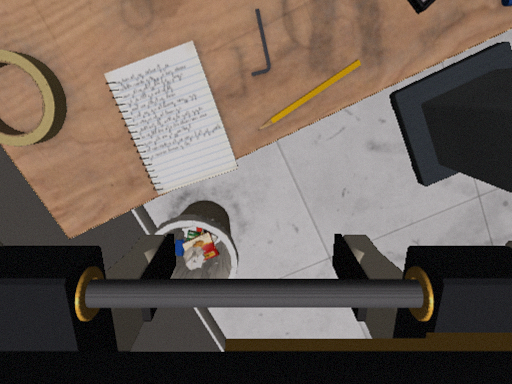

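The moves were refused, so I'll give all six numbers in every row. The wrist view shows only the notepad and bin, because the arm is still at its start pose.

Call:
play_rows(
  motion=[
    {"x": 0, "y": 0, "z": 0, "rx": 0, "ry": 0, "rz": 0.944},
    {"x": 0, "y": 0, "z": 0, "rx": 0, "ry": 0, "rz": 0.944},
    {"x": 0, "y": 0, "z": 0, "rx": 0, "ry": 0, "rz": 0.944},
    {"x": 0, "y": 0, "z": 0, "rx": 0, "ry": 0, "rz": 0.944},
    {"x": 0, "y": 0, "z": 0, "rx": 0, "ry": 0, "rz": 0.944},
    {"x": 0, "y": 0, "z": 0, "rx": 0, "ry": 0, "rz": 0.944},
    {"x": 0, "y": 0, "z": 0, "rx": 0, "ry": 0, "rz": 0.944},
    {"x": 0, "y": 0, "z": 0, "rx": 0, "ry": 0, "rz": 0.944},
    {"x": 0, "y": 0, "z": 0, "rx": 0, "ry": 0, "rz": 0.944},
    {"x": 0, "y": 0, "z": 0, "rx": 0, "ry": 0, "rz": 0.944},
    {"x": 0, "y": 0, "z": 0, "rx": 0, "ry": 0, "rz": 0.944},
    {"x": 0, "y": 0, "z": 0, "rx": 0, "ry": 0, "rz": 0.944},
  ],
  fingers=1,
)

```text
clock: 1.65
tool_pos: [0.2916, 0.6085, 0.2262]
orientation: [180.0, -0.0, -71.0]
force: [-0.8, -0.3, -0.6]
opening: 0.0876
gripper_force: 0.0
```

Call:
play_rows(
  motion=[
    {"x": 0.993, "y": -0.093, "z": 0, "rx": 0, "ry": 0, "rz": 0},
    {"x": 0.993, "y": -0.093, "z": 0, "rx": 0, "ry": 0, "rz": 0},
    {"x": 0.993, "y": -0.093, "z": 0, "rx": 0, "ry": 0, "rz": 0},
    {"x": 0.993, "y": -0.093, "z": 0, "rx": 0, "ry": 0, "rz": 0},
    {"x": 0.993, "y": -0.093, "z": 0, "rx": 0, "ry": 0, "rz": 0},
    {"x": 0.993, "y": -0.093, "z": 0, "rx": 0, "ry": 0, "rz": 0},
    {"x": 0.993, "y": -0.093, "z": 0, "rx": 0, "ry": 0, "rz": 0},
    {"x": 0.993, "y": -0.093, "z": 0, "rx": 0, "ry": 0, "rz": 0},
    {"x": 0.993, "y": -0.093, "z": 0, "rx": 0, "ry": 0, "rz": 0},
    {"x": 0.993, "y": -0.093, "z": 0, "rx": 0, "ry": 0, "rz": 0},
    {"x": 0.993, "y": -0.093, "z": 0, "rx": 0, "ry": 0, "rz": 0},
    {"x": 0.993, "y": -0.093, "z": 0, "rx": 0, "ry": 0, "rz": 0},
    {"x": 0.993, "y": -0.093, "z": 0, "rx": 0, "ry": 0, "rz": 0},
    {"x": 0.993, "y": -0.093, "z": 0, "rx": 0, "ry": 0, "rz": 0},
    {"x": 0.993, "y": -0.093, "z": 0, "rx": 0, "ry": 0, "rz": 0},
    {"x": 0.993, "y": -0.093, "z": 0, "rx": 0, "ry": 0, "rz": 0},
    {"x": 0.993, "y": -0.093, "z": 0, "rx": 0, "ry": 0, "rz": 0},
    {"x": 0.993, "y": -0.093, "z": 0, "rx": 0, "ry": 0, "rz": 0},
    {"x": 0, "y": 0, "z": 0, "rx": 0, "ry": 0, "rz": 0},
  ],
)

```text
clock: 4.03
tool_pos: [0.4778, 0.1982, 0.2266]
orientation: [180.0, -0.0, -71.0]
force: [0.2, 1.1, 0.0]
opening: 0.0877
gripper_force: 0.0
```

```bash
python3 -c "
from h import *
cv2.imwrite('pics/w2.png',cams.snapshot('wrist'))
delta((.56,.018,.036),(180,0,-70.9))"
```

```text
clk 4.08 pos [0.4776 0.1991 0.2266] rpy [-180.      0.    -71.01] open 0.0881 gf 0.0 F [0.2 0.8 0.8]
 shift [ 7.921 -0.759  7.622] turn [-0.001  0.001 -0.027]
```

View pics/w2.png

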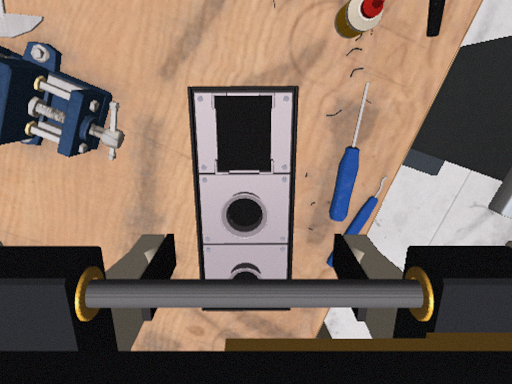

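w2: the nest pad has corners at about (217,95), (271,95), (272,171) and (217,171). The wide cup's ring is centred at (244,213), the narrow cup is partly hidden, and the tray's far corners are at (189,88) and (298,87).

Run:
```python
from h import *
np.set_printoptions(precision=4,suppress=True)
W=cam('wrist'); i=cv2.imread('pics/w2.png'); g=cv2.cvtColor(i,cv2.COLOR_BGR2GRAY)
def dark(x0,y0,x1,y1,z,th=70):
    m=(g[y0:y1,x0:x1]<th).astype('uint8');n,l,st,c=cv2.connectedComponentsWithStats(m);k=1+st[1:,4].argmax()
    cs,_=cv2.findContours((l==k).astype('uint8'),0,1);r=cv2.minAreaRect(cs[0]);b=cv2.boxPoints(r)+[x0,y0]
    print(c[k]+[x0,y0],st[k],'->',onz(W,*(c[k]+[x0,y0]),z)); q=np.array([onz(W,*p,z)[:2] for p in b]);print(q.mean(0),np.linalg.norm(np.diff(q,axis=0),axis=1))
dark(205,90,290,172,.009); dark(215,185,275,240,.009)
q=np.array([onz(W,*p,.018)[:2] for p in((189,88),(298,87),(295,250),(199,250))]);print(q, np.degrees(np.arctan2(*(q[3]-q[0])[::-1])),np.degrees(np.arctan2(*(q[2]-q[1])[::-1])), (q[0]+q[1])/2, np.linalg.norm(q[0]-q[1]))
for p in((244,213),): print('ring',onz(W,*p,.031))
print(onz(W,366,5,.09))
```

```text
[243.4448 132.45  ] [  10    6   57   76 4060] -> [0.502  0.1683 0.009 ]
[0.5016 0.1712] [0.0636 0.0875 0.0683]
[244.0476 214.5405] [ 12  13  35  34 925] -> [0.4687 0.2664 0.009 ]
[0.4686 0.2668] [0.0452 0.0426 0.0452]
[[0.5739 0.1407]
 [0.4609 0.1009]
 [0.3917 0.2883]
 [0.5091 0.3285]] 109.03639725514276 110.25704311631502 [0.5174 0.1208] 0.11981168420896034
ring [0.4715 0.256  0.031 ]
[0.4401 0.0271 0.09  ]
```

Call:
play_rows(
  motion=[
    {"x": 0.99, "y": -0.095, "z": 0.1, "rx": 0, "ry": 0, "rz": 0},
    {"x": 0.99, "y": -0.095, "z": 0.1, "rx": 0, "ry": 0, "rz": 0},
    {"x": 0.99, "y": -0.095, "z": 0.1, "rx": 0, "ry": 0, "rz": 0},
    {"x": 0.99, "y": -0.095, "z": 0.1, "rx": 0, "ry": 0, "rz": 0},
    {"x": 0.99, "y": -0.095, "z": 0, "rx": 0, "ry": 0, "rz": 0},
    {"x": 0.99, "y": -0.095, "z": 0, "rx": 0, "ry": 0, "rz": 0},
    {"x": 0.99, "y": -0.095, "z": 0, "rx": 0, "ry": 0, "rz": 0},
    {"x": 0.99, "y": -0.095, "z": 0, "rx": 0, "ry": 0, "rz": 0},
    {"x": 0, "y": 0, "z": 0, "rx": 0, "ry": 0, "rz": 0},
    {"x": 0, "y": 0, "z": 0, "rx": 0, "ry": 0, "rz": 0},
  ],
)

```text
clock: 5.32
tool_pos: [0.5598, 0.0197, 0.2164]
orientation: [180.0, 0.0, -70.9]
force: [0.2, 0.4, 0.2]
opening: 0.0882
gripper_force: 0.0
```

```bash
python3 -c "
from h import *
cv2.imwrite('pics/w3.png',cams.snapshot('wrist'))
delta((.56,.018,.036),(180,0,-70.9))"
```

```text
clk 5.38 pos [0.5598 0.0199 0.2165] rpy [ 1.800e+02  1.000e-02 -7.088e+01] open 0.0878 gf 0.0 F [ 0.2 -0.1  0.4]
 shift [0.074 0.016 7.221] turn [0.001 0.002 0.005]
```

View pics/w3.png

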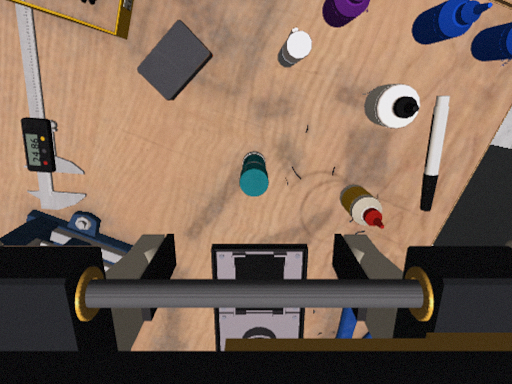

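```bash
python3 -c "
from h import *
W=cam('wrist');print(onz(W,254,181,.092),onz(W,254,158,0),proj(W,(.56,.018,.092)),proj(W,(.56,.018,0)))
print('oil base',onz(W,351,190,0),'oil tip',onz(W,374,218,.094))"
```

```text
[0.56179724 0.01639398 0.092     ] [0.56267237 0.01375524 0.        ] [255.26402666 183.18176722] [254.94595482 161.99330595]
oil base [0.43585531 0.01256417 0.        ] oil tip [0.44153434 0.01313696 0.094     ]
```

w3: the glue stick's cap is at (254,181), directly ahead of the tool. The oil bottle is at (360,205) and its surroundings are clear. I'll descend and grip the glue stick.

Call:
play_rows(
  motion=[
    {"x": 0.118, "y": 0, "z": 1, "rx": 0, "ry": 0, "rz": 0},
    {"x": 0, "y": 0, "z": 1, "rx": 0, "ry": 0, "rz": 0},
    {"x": 0, "y": 0, "z": 1, "rx": 0, "ry": 0, "rz": 0},
    {"x": 0, "y": 0, "z": 1, "rx": 0, "ry": 0, "rz": 0},
    {"x": 0, "y": 0, "z": 1, "rx": 0, "ry": 0, "rz": 0},
    {"x": 0, "y": 0, "z": 1, "rx": 0, "ry": 0, "rz": 0},
    {"x": 0, "y": 0, "z": 0.7, "rx": 0, "ry": 0, "rz": 0},
    {"x": 0, "y": 0, "z": 0.52, "rx": 0, "ry": 0, "rz": 0},
    {"x": 0, "y": 0, "z": 0, "rx": 0, "ry": 0, "rz": 0},
    {"x": 0, "y": 0, "z": 0, "rx": 0, "ry": 0, "rz": 0},
  ],
)

```text
clock: 6.62
tool_pos: [0.5615, 0.0168, 0.0367]
orientation: [-179.9, -0.0, -70.9]
force: [-0.4, 0.8, 0.5]
opening: 0.0878
gripper_force: 0.0
```

Call:
play_rows(
  motion=[
    {"x": 0, "y": 0, "z": 0, "rx": 0, "ry": 0, "rz": 0},
    {"x": 0, "y": 0, "z": 0, "rx": 0, "ry": 0, "rz": 0},
    {"x": 0, "y": 0, "z": 0, "rx": 0, "ry": 0, "rz": 0},
    {"x": 0, "y": 0, "z": 0, "rx": 0, "ry": 0, "rz": 0},
    {"x": 0, "y": 0, "z": 0, "rx": 0, "ry": 0, "rz": 0},
    {"x": 0, "y": 0, "z": 0, "rx": 0, "ry": 0, "rz": 0},
    {"x": 0, "y": 0, "z": 0, "rx": 0, "ry": 0, "rz": 0},
    {"x": 0, "y": 0, "z": 0, "rx": 0, "ry": 0, "rz": 0},
  ],
  fingers=-1,
)

```text
clock: 7.62
tool_pos: [0.561, 0.0164, 0.036]
orientation: [180.0, 0.0, -70.9]
force: [0.4, -0.2, 0.0]
opening: 0.026
gripper_force: 30.0
```

Call:
play_rows(
  motion=[
    {"x": 0, "y": 0, "z": -0.5, "rx": 0, "ry": 0, "rz": 0},
    {"x": 0, "y": 0, "z": -1, "rx": 0, "ry": 0, "rz": 0},
    {"x": 0, "y": 0, "z": -1, "rx": 0, "ry": 0, "rz": 0},
    {"x": 0, "y": 0, "z": -1, "rx": 0, "ry": 0, "rz": 0},
    {"x": -0.5, "y": 0, "z": -0.5, "rx": 0, "ry": 0, "rz": 0},
    {"x": -0.98, "y": 0.025, "z": 0, "rx": 0, "ry": 0, "rz": 0},
    {"x": -0.98, "y": 0.025, "z": 0, "rx": 0, "ry": 0, "rz": 0},
    {"x": -0.98, "y": 0.025, "z": 0, "rx": 0, "ry": 0, "rz": 0},
    {"x": -0.98, "y": 0.025, "z": 0, "rx": 0, "ry": 0, "rz": 0},
    {"x": -0.98, "y": 0.025, "z": 0, "rx": 0, "ry": 0, "rz": 0},
    {"x": -0.98, "y": 0.025, "z": 0, "rx": 0, "ry": 0, "rz": 0},
    {"x": -0.98, "y": 0.025, "z": 0, "rx": 0, "ry": 0, "rz": 0},
    {"x": -0.98, "y": 0.025, "z": 0, "rx": 0, "ry": 0, "rz": 0},
    {"x": -0.98, "y": 0.025, "z": 0, "rx": 0, "ry": 0, "rz": 0},
    {"x": -0.98, "y": 0.025, "z": 0, "rx": 0, "ry": 0, "rz": 0},
    {"x": -0.98, "y": 0.025, "z": 0, "rx": 0, "ry": 0, "rz": 0},
    {"x": -0.98, "y": 0.025, "z": 0, "rx": 0, "ry": 0, "rz": 0},
    {"x": -0.98, "y": 0.025, "z": 0, "rx": 0, "ry": 0, "rz": 0},
    {"x": -0.93, "y": 0.0, "z": 0, "rx": 0, "ry": 0, "rz": 0},
    {"x": 0, "y": 0, "z": 0, "rx": 0, "ry": 0, "rz": 0},
  ],
)

```text
clock: 10.12
tool_pos: [0.4368, 0.3501, 0.136]
orientation: [180.0, 0.0, -70.8]
force: [-1.0, -0.4, -0.6]
opening: 0.0263
gripper_force: 30.0
```

```bash
python3 -c "
from h import *
t=cams.snapshot('wrist');s=cams.snapshot('top')
T=cam('wrist')
for n,P in dict(glue=(.4375,.3485,.031),oil=(.469,.258,.031),nest=(.5,.168,.009)).items():
  p=proj(T,P);print(n,p); cv2.drawMarker(t,tuple(int(v) for v in p),(0,0,255),0,6)
  p=proj(cam('top'),P); cv2.drawMarker(s,tuple(int(v) for v in p.round()),(0,0,255),0,3)
s=cv2.resize(s[150:270,120:280],None,fx=3.2,fy=3.2)
cv2.imwrite('pics/w4.png',np.hstack([cv2.resize(t,(400,300)),cv2.resize(s,(400,300))]))
delta((.4375,.3485,.046),(180,0,-70.9))"
```

```text
glue [254.37518729 191.18299304]
oil [254.13369969  73.87632136]
nest [254.22737896 -59.58137012]
clk 10.22 pos [0.4371 0.3486 0.1359] rpy [ 1.7997e+02 -2.0000e-02 -7.0870e+01] open 0.0263 gf 30.0 F [-0.7 -0.8 -0.4]
 shift [ 0.01  -0.017  3.596] turn [ 0.008 -0.005  0.008]
```

View pics/w4.png

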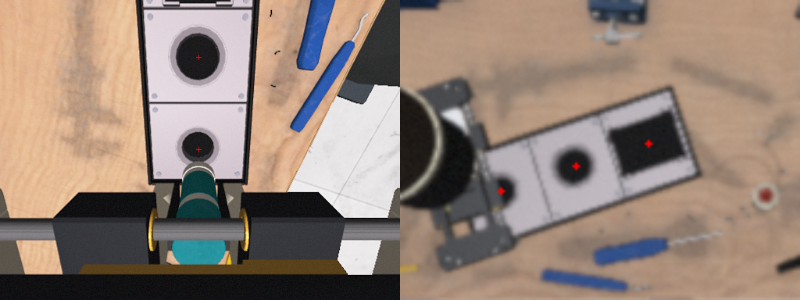

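w4: the projected cup and nest centres (red marks) fall on the real ones in both views, and the glue stick hangs upright over the narrow cup. Lowering it now.

Call:
play_rows(
  motion=[
    {"x": 0, "y": 0, "z": 1, "rx": 0, "ry": 0, "rz": 0},
    {"x": 0, "y": 0, "z": 0.8, "rx": 0, "ry": 0, "rz": 0},
    {"x": 0, "y": 0, "z": 0.5, "rx": 0, "ry": 0, "rz": 0},
    {"x": 0, "y": 0, "z": 0.4, "rx": 0, "ry": 0, "rz": 0},
    {"x": 0, "y": 0, "z": 0.4, "rx": 0, "ry": 0, "rz": 0},
    {"x": 0, "y": 0, "z": 0.3, "rx": 0, "ry": 0, "rz": 0},
    {"x": 0, "y": 0, "z": 0.18, "rx": 0, "ry": 0, "rz": 0},
    {"x": 0, "y": 0, "z": 0, "rx": 0, "ry": 0, "rz": 0},
    {"x": 0, "y": 0, "z": 0, "rx": 0, "ry": 0, "rz": 0},
  ],
)

```text
clock: 11.35
tool_pos: [0.4376, 0.3487, 0.0469]
orientation: [-180.0, 0.0, -70.9]
force: [-0.9, -0.9, -0.1]
opening: 0.0262
gripper_force: 30.0
```

Call:
play_rows(
  motion=[
    {"x": 0, "y": 0, "z": 0.06, "rx": 0, "ry": 0, "rz": 0},
    {"x": 0, "y": 0, "z": 0, "rx": 0, "ry": 0, "rz": 0},
  ],
)

```text
clock: 11.6
tool_pos: [0.4375, 0.3486, 0.0451]
orientation: [-180.0, 0.0, -70.9]
force: [0.1, 0.1, -1.0]
opening: 0.0265
gripper_force: 30.0
```

Call:
play_rows(
  motion=[
    {"x": 0, "y": 0, "z": 0, "rx": 0, "ry": 0, "rz": 0},
    {"x": 0, "y": 0, "z": 0, "rx": 0, "ry": 0, "rz": 0},
    {"x": 0, "y": 0, "z": 0, "rx": 0, "ry": 0, "rz": 0},
    {"x": 0, "y": 0, "z": 0, "rx": 0, "ry": 0, "rz": 0},
    {"x": 0, "y": 0, "z": 0, "rx": 0, "ry": 0, "rz": 0},
    {"x": 0, "y": 0, "z": 0, "rx": 0, "ry": 0, "rz": 0},
    {"x": 0, "y": 0, "z": -0.5, "rx": 0, "ry": 0, "rz": 0},
    {"x": 0, "y": 0, "z": -1, "rx": 0, "ry": 0, "rz": 0},
    {"x": 0, "y": 0, "z": -1, "rx": 0, "ry": 0, "rz": 0},
    {"x": 0, "y": 0, "z": -1, "rx": 0, "ry": 0, "rz": 0},
    {"x": 0, "y": 0, "z": -1, "rx": 0, "ry": 0, "rz": 0},
    {"x": 0.3, "y": 0, "z": -0.5, "rx": 0, "ry": 0, "rz": 0},
    {"x": 0.8, "y": 0, "z": 0, "rx": 0, "ry": 0, "rz": 0},
    {"x": 1, "y": 0, "z": 0, "rx": 0, "ry": 0, "rz": 0},
    {"x": 1, "y": 0, "z": 0, "rx": 0, "ry": 0, "rz": 0},
    {"x": 1, "y": 0, "z": 0, "rx": 0, "ry": 0, "rz": 0},
  ],
  fingers=1,
)

```text
clock: 13.6
tool_pos: [0.4707, 0.2492, 0.1688]
orientation: [179.9, -0.0, -70.9]
force: [-0.9, -0.4, -0.1]
opening: 0.0877
gripper_force: 0.0
```

```bash
python3 -c "
from h import *
delta((.4275,.019,.1656),(180,0,-70.9))"
```

```text
clk 13.60 pos [0.4707 0.2492 0.1688] rpy [ 1.7988e+02 -5.0000e-02 -7.0950e+01] open 0.0877 gf 0.0 F [-0.9 -0.4 -0.1]
 shift [8.138 4.64  0.145] turn [ 0.03  -0.012 -0.011]
```

Call:
play_rows(
  motion=[
    {"x": 0.9, "y": 0.51, "z": 0, "rx": 0, "ry": 0, "rz": 0},
    {"x": 0.9, "y": 0.51, "z": 0, "rx": 0, "ry": 0, "rz": 0},
    {"x": 0.9, "y": 0.51, "z": 0, "rx": 0, "ry": 0, "rz": 0},
    {"x": 0.9, "y": 0.51, "z": 0, "rx": 0, "ry": 0, "rz": 0},
    {"x": 0.9, "y": 0.51, "z": 0, "rx": 0, "ry": 0, "rz": 0},
    {"x": 0.9, "y": 0.51, "z": 0, "rx": 0, "ry": 0, "rz": 0},
    {"x": 0.9, "y": 0.51, "z": 0, "rx": 0, "ry": 0, "rz": 0},
    {"x": 0.9, "y": 0.51, "z": 0, "rx": 0, "ry": 0, "rz": 0},
    {"x": 0.7, "y": 0.51, "z": 0, "rx": 0, "ry": 0, "rz": 0},
    {"x": 0, "y": 0, "z": 0, "rx": 0, "ry": 0, "rz": 0},
    {"x": 0, "y": 0, "z": 0, "rx": 0, "ry": 0, "rz": 0},
  ],
)

```text
clock: 14.98
tool_pos: [0.4273, 0.0275, 0.1703]
orientation: [-180.0, 0.0, -70.9]
force: [-0.0, -0.7, 0.5]
opening: 0.0874
gripper_force: 0.0
```

```bash
python3 -c "
from h import *
t=cams.snapshot('wrist');W=cam('wrist')
for P in ((.4275,.019,0),(.4275,.019,.094)):
  p=proj(W,P);print(p); cv2.drawMarker(t,tuple(int(v) for v in p.round()),(0,255,0),0,6)
cv2.imwrite('pics/w5.png',t)
delta((.4275,.019,.034),(180,0,-70.9))"
```

```text
[257.37319208 165.33300485]
[258.58391738 192.40047029]
clk 15.03 pos [0.4274 0.0278 0.1702] rpy [-179.97    0.    -70.9 ] open 0.0877 gf 0.0 F [ 0.3 -0.6 -0.3]
 shift [0.333 0.114 5.447] turn [-0.007  0.001 -0.001]
```

View pics/w5.png

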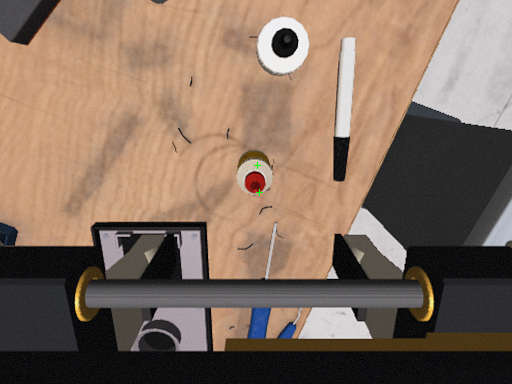

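w5: the bottle's red tip is at (256,187), about 5 px above the predicted spot, so I'm aiming at y ≈ 0.016. Its surroundings are clear for the fingers.

Call:
play_rows(
  motion=[
    {"x": 0.467, "y": 0.094, "z": 0.6, "rx": 0, "ry": 0, "rz": 0},
    {"x": 0, "y": 0, "z": 1, "rx": 0, "ry": 0, "rz": 0},
    {"x": 0, "y": 0, "z": 1, "rx": 0, "ry": 0, "rz": 0},
    {"x": 0, "y": 0, "z": 1, "rx": 0, "ry": 0, "rz": 0},
    {"x": 0, "y": 0, "z": 0.9, "rx": 0, "ry": 0, "rz": 0},
    {"x": 0, "y": 0, "z": 0.6, "rx": 0, "ry": 0, "rz": 0},
    {"x": 0, "y": 0, "z": 0.35, "rx": 0, "ry": 0, "rz": 0},
    {"x": 0, "y": 0, "z": 0, "rx": 0, "ry": 0, "rz": 0},
    {"x": 0, "y": 0, "z": 0, "rx": 0, "ry": 0, "rz": 0},
  ],
)

```text
clock: 16.15
tool_pos: [0.4292, 0.016, 0.0343]
orientation: [-180.0, -0.0, -70.9]
force: [0.7, -0.3, 0.6]
opening: 0.0878
gripper_force: 0.0
```

Call:
play_rows(
  motion=[
    {"x": 0, "y": 0, "z": 0, "rx": 0, "ry": 0, "rz": 0},
    {"x": 0, "y": 0, "z": 0, "rx": 0, "ry": 0, "rz": 0},
    {"x": 0, "y": 0, "z": 0, "rx": 0, "ry": 0, "rz": 0},
    {"x": 0, "y": 0, "z": 0, "rx": 0, "ry": 0, "rz": 0},
    {"x": 0, "y": 0, "z": 0, "rx": 0, "ry": 0, "rz": 0},
    {"x": 0, "y": 0, "z": 0, "rx": 0, "ry": 0, "rz": 0},
    {"x": 0, "y": 0, "z": 0, "rx": 0, "ry": 0, "rz": 0},
    {"x": 0, "y": 0, "z": 0, "rx": 0, "ry": 0, "rz": 0},
  ],
  fingers=-1,
)

```text
clock: 17.15
tool_pos: [0.4289, 0.0158, 0.0338]
orientation: [-180.0, 0.0, -70.9]
force: [-0.8, 0.2, -0.0]
opening: 0.0326
gripper_force: 29.7
```

Call:
play_rows(
  motion=[
    {"x": 0, "y": 0, "z": -0.5, "rx": 0, "ry": 0, "rz": 0},
    {"x": 0, "y": 0, "z": -1, "rx": 0, "ry": 0, "rz": 0},
    {"x": 0, "y": 0, "z": -1, "rx": 0, "ry": 0, "rz": 0},
    {"x": 0, "y": 0, "z": -1, "rx": 0, "ry": 0, "rz": 0},
    {"x": 0, "y": 0, "z": -0.5, "rx": 0, "ry": 0, "rz": 0},
    {"x": 0, "y": 0, "z": 0, "rx": 0, "ry": 0, "rz": 0},
  ],
)

```text
clock: 17.9
tool_pos: [0.4291, 0.0159, 0.1346]
orientation: [-179.9, 0.0, -70.9]
force: [-0.8, 0.1, -1.1]
opening: 0.032
gripper_force: 29.7
```

```bash
python3 -c "
from h import *
delta((.469,.2585,.135),(180,0,-70.9))"
```

```text
clk 17.90 pos [0.4291 0.0159 0.1346] rpy [-1.7989e+02  2.0000e-02 -7.0920e+01] open 0.0320 gf 29.7 F [-0.8  0.1 -1.1]
 shift [-8.648e+00 -4.683e+00 -4.000e-03] turn [-0.027  0.006 -0.004]
```

Call:
play_rows(
  motion=[
    {"x": -0.865, "y": -0.468, "z": 0, "rx": 0, "ry": 0, "rz": 0},
    {"x": -0.865, "y": -0.468, "z": 0, "rx": 0, "ry": 0, "rz": 0},
    {"x": -0.865, "y": -0.468, "z": 0, "rx": 0, "ry": 0, "rz": 0},
    {"x": -0.865, "y": -0.468, "z": 0, "rx": 0, "ry": 0, "rz": 0},
    {"x": -0.865, "y": -0.468, "z": 0, "rx": 0, "ry": 0, "rz": 0},
    {"x": -0.865, "y": -0.468, "z": 0, "rx": 0, "ry": 0, "rz": 0},
    {"x": -0.865, "y": -0.468, "z": 0, "rx": 0, "ry": 0, "rz": 0},
    {"x": -0.865, "y": -0.468, "z": 0, "rx": 0, "ry": 0, "rz": 0},
    {"x": -0.865, "y": -0.468, "z": 0, "rx": 0, "ry": 0, "rz": 0},
    {"x": -0.865, "y": -0.468, "z": 0, "rx": 0, "ry": 0, "rz": 0},
    {"x": 0, "y": 0, "z": 0, "rx": 0, "ry": 0, "rz": 0},
    {"x": 0, "y": 0, "z": 0, "rx": 0, "ry": 0, "rz": 0},
  ],
)

```text
clock: 19.4
tool_pos: [0.4684, 0.2584, 0.1335]
orientation: [180.0, -0.0, -70.9]
force: [-0.5, 0.2, -0.2]
opening: 0.0321
gripper_force: 29.7
```

```bash
python3 -c "
from h import *
t=cams.snapshot('wrist');s=cams.snapshot('scene')
s=cv2.resize(s[140:230,140:260],(400,300))
cv2.imwrite('pics/w6.png',np.hstack([cv2.resize(t,(400,300)),s]))
delta((.469,.2585,.0435),(180,0,-70.9))"
```

```text
clk 19.50 pos [0.4684 0.258  0.1337] rpy [ 1.7998e+02 -1.0000e-02 -7.0930e+01] open 0.0320 gf 29.7 F [ 0.4  0.7 -0.7]
 shift [-0.013 -0.031  3.61 ] turn [ 0.005 -0.002 -0.008]
```

View pics/w6.png

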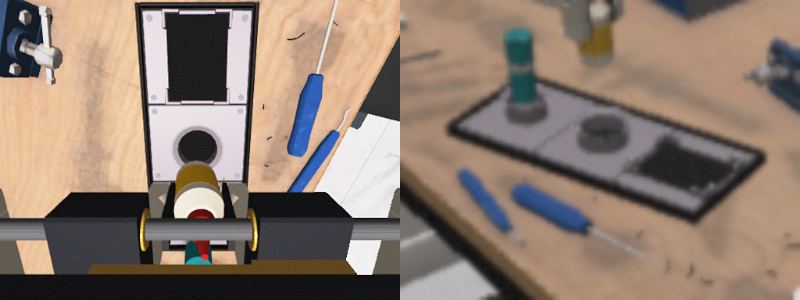

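w6: the glue stick stands in its cup, and the oil bottle hangs over the middle (wide) cup. Lowering it, then releasing.

Call:
play_rows(
  motion=[
    {"x": 0, "y": 0, "z": 1, "rx": 0, "ry": 0, "rz": 0},
    {"x": 0, "y": 0, "z": 0.8, "rx": 0, "ry": 0, "rz": 0},
    {"x": 0, "y": 0, "z": 0.5, "rx": 0, "ry": 0, "rz": 0},
    {"x": 0, "y": 0, "z": 0.4, "rx": 0, "ry": 0, "rz": 0},
    {"x": 0, "y": 0, "z": 0.4, "rx": 0, "ry": 0, "rz": 0},
    {"x": 0, "y": 0, "z": 0.3, "rx": 0, "ry": 0, "rz": 0},
    {"x": 0, "y": 0, "z": 0.2, "rx": 0, "ry": 0, "rz": 0},
    {"x": 0, "y": 0, "z": 0, "rx": 0, "ry": 0, "rz": 0},
    {"x": 0, "y": 0, "z": 0, "rx": 0, "ry": 0, "rz": 0},
  ],
)

```text
clock: 20.62
tool_pos: [0.4688, 0.2585, 0.0441]
orientation: [-180.0, 0.0, -70.9]
force: [0.8, -0.6, -0.8]
opening: 0.0322
gripper_force: 29.7
```

Call:
play_rows(
  motion=[
    {"x": 0, "y": 0, "z": 0, "rx": 0, "ry": 0, "rz": 0},
    {"x": 0, "y": 0, "z": 0, "rx": 0, "ry": 0, "rz": 0},
    {"x": 0, "y": 0, "z": 0, "rx": 0, "ry": 0, "rz": 0},
    {"x": 0, "y": 0, "z": 0, "rx": 0, "ry": 0, "rz": 0},
    {"x": 0, "y": 0, "z": 0, "rx": 0, "ry": 0, "rz": 0},
    {"x": 0, "y": 0, "z": 0, "rx": 0, "ry": 0, "rz": 0},
    {"x": 0, "y": 0, "z": -0.5, "rx": 0, "ry": 0, "rz": 0},
    {"x": 0, "y": 0, "z": -1, "rx": 0, "ry": 0, "rz": 0},
    {"x": 0, "y": 0, "z": -1, "rx": 0, "ry": 0, "rz": 0},
    {"x": 0, "y": 0, "z": -1, "rx": 0, "ry": 0, "rz": 0},
    {"x": 0, "y": 0, "z": -1, "rx": 0, "ry": 0, "rz": 0},
    {"x": 0, "y": 0, "z": -1, "rx": 0, "ry": 0, "rz": 0},
    {"x": 0.3, "y": 0, "z": -1, "rx": 0, "ry": 0, "rz": 0},
    {"x": 0.8, "y": 0, "z": -0.8, "rx": 0, "ry": 0, "rz": 0},
    {"x": 1, "y": 0, "z": 0, "rx": 0, "ry": 0, "rz": 0},
    {"x": 1, "y": 0, "z": 0, "rx": 0, "ry": 0, "rz": 0},
    {"x": 1, "y": 0, "z": 0, "rx": 0, "ry": 0, "rz": 0},
  ],
  fingers=1,
)

```text
clock: 22.75
tool_pos: [0.5023, 0.1607, 0.2274]
orientation: [-179.9, 0.0, -70.9]
force: [1.8, -0.1, -0.7]
opening: 0.0877
gripper_force: 0.0
```

```bash
python3 -c "
from h import *
delta((.47,-.20,.23),(180,0,-109.65))"
```

```text
clk 22.75 pos [0.5023 0.1607 0.2274] rpy [-1.7994e+02  1.0000e-02 -7.0900e+01] open 0.0877 gf 0.0 F [ 1.8 -0.1 -0.7]
 shift [13.21   5.94  -0.113] turn [-1.300e-02  8.000e-03  9.688e+00]
```

Call:
play_rows(
  motion=[
    {"x": 0, "y": 0, "z": -0.2, "rx": 0, "ry": 0, "rz": 0.969},
    {"x": 0, "y": 0, "z": -0.2, "rx": 0, "ry": 0, "rz": 0.969},
    {"x": 0, "y": 0, "z": -0.2, "rx": 0, "ry": 0, "rz": 0.969},
    {"x": 0, "y": 0, "z": -0.2, "rx": 0, "ry": 0, "rz": 0.969},
    {"x": 0, "y": 0, "z": -0.1, "rx": 0, "ry": 0, "rz": 0.969},
    {"x": 0, "y": 0, "z": 0, "rx": 0, "ry": 0, "rz": 0.969},
    {"x": 0, "y": 0, "z": 0, "rx": 0, "ry": 0, "rz": 0.969},
    {"x": 0, "y": 0, "z": 0, "rx": 0, "ry": 0, "rz": 0.969},
    {"x": 0, "y": 0, "z": 0, "rx": 0, "ry": 0, "rz": 0.969},
    {"x": 0, "y": 0, "z": 0, "rx": 0, "ry": 0, "rz": 0.969},
    {"x": 0.961, "y": -0.407, "z": 0, "rx": 0, "ry": 0, "rz": 0},
    {"x": 0.961, "y": -0.407, "z": 0, "rx": 0, "ry": 0, "rz": 0},
    {"x": 0.961, "y": -0.407, "z": 0, "rx": 0, "ry": 0, "rz": 0},
    {"x": 0.961, "y": -0.407, "z": 0, "rx": 0, "ry": 0, "rz": 0},
    {"x": 0.961, "y": -0.407, "z": 0, "rx": 0, "ry": 0, "rz": 0},
    {"x": 0.961, "y": -0.407, "z": 0, "rx": 0, "ry": 0, "rz": 0},
    {"x": 0.961, "y": -0.407, "z": 0, "rx": 0, "ry": 0, "rz": 0},
    {"x": 0.961, "y": -0.407, "z": 0, "rx": 0, "ry": 0, "rz": 0},
    {"x": 0.961, "y": -0.407, "z": 0, "rx": 0, "ry": 0, "rz": 0},
    {"x": 0.961, "y": -0.407, "z": 0, "rx": 0, "ry": 0, "rz": 0},
  ],
  fingers=-1,
)

```text
clock: 25.25
tool_pos: [0.5169, -0.1, 0.2498]
orientation: [-180.0, 0.0, -109.7]
force: [0.3, 0.8, 0.5]
opening: 0.0
gripper_force: 0.0
```

Call:
play_rows(
  motion=[
    {"x": 0.961, "y": -0.407, "z": 0, "rx": 0, "ry": 0, "rz": 0},
    {"x": 0.961, "y": -0.407, "z": 0, "rx": 0, "ry": 0, "rz": 0},
    {"x": 0.961, "y": -0.407, "z": 0, "rx": 0, "ry": 0, "rz": 0},
    {"x": 0.961, "y": -0.407, "z": 0, "rx": 0, "ry": 0, "rz": 0},
    {"x": 0.961, "y": -0.407, "z": 0, "rx": 0, "ry": 0, "rz": 0},
    {"x": 0.961, "y": -0.407, "z": 0, "rx": 0, "ry": 0, "rz": 0},
    {"x": 0.961, "y": -0.407, "z": 0, "rx": 0, "ry": 0, "rz": 0},
    {"x": 0, "y": 0, "z": 0, "rx": 0, "ry": 0, "rz": 0},
    {"x": 0, "y": 0, "z": 0, "rx": 0, "ry": 0, "rz": 0},
  ],
)

```text
clock: 26.38
tool_pos: [0.5273, -0.2812, 0.2493]
orientation: [-180.0, 0.0, -109.7]
force: [-0.7, 0.8, 0.1]
opening: -0.0
gripper_force: 0.0
```

```bash
python3 -c "
from h import *
o=ctrl.get_obs();print(o['tool_pos'],o['orientation'],o['opening'],o['joint_pos'])
t=cams.snapshot('wrist');np.save('w7cam.npy',np.array(cam('wrist'),dtype=object),allow_pickle=True)
cv2.imwrite('pics/w7.png',t)"
```

```text
[ 0.5273302  -0.2811548   0.24930132] [-1.79981366e+02  1.01178978e-02 -1.09691462e+02] -1.4860420967507438e-05 [-9.34902688e+00  1.25090772e+01 -7.51645079e+00 -7.03424507e-03
 -6.99543243e+01 -1.03400272e+01]
```

View pics/w7.png

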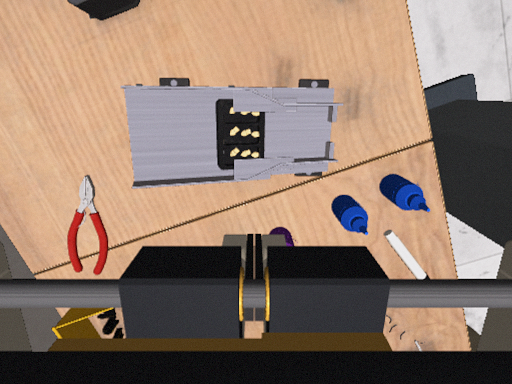

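w7: the chute runs from its upper end on the left (x≈128) to the outlet at x≈333. The box's free upper edge is at x≈218 (rows 99–170), and the lip slot spans about rows 110–158. Turning these into positions.

```bash
python3 - <<'E'
from h import *
np.set_printoptions(precision=4,suppress=True)
W=cam('wrist')
a=np.radians(16)
zf=lambda s,h: .018+s*np.sin(a)+h*np.cos(a)
P={'upL':(124,87,zf(.23,.021)),'upR':(133,186,zf(.23,.021)),'box ul':(217,99,zf(.14,.012)),'box ur':(219,170,zf(.14,.012)),
'lipA':(285,103,zf(.09,.0195)),'lipB':(272,160,zf(.09,.0195)),'lipA end':(234,110,zf(.125,.0195)),'lipBend':(234,161,zf(.125,.0195)),'nozz':(244,132,zf(.114,.012))}
for k,(u,v,z) in P.items(): print(k,onz(W,u,v,z))
# bench frame: predicted points from top estimate
out=np.array([.4249,-.2822]);up=np.array([.6279,-.3547]);e=(up-out)/np.linalg.norm(up-out);print(e,np.degrees(np.arctan2(e[1],e[0])),np.linalg.norm(up-out))
E
python3 -c "
import cv2;i=cv2.imread('pics/w7.png');cv2.imwrite('pics/w7c.png',cv2.resize(i[70:200,110:350],None,fx=3.3,fy=3.3,interpolation=2))"
```

```text
upL [ 0.6108 -0.4026  0.1016]
upR [ 0.6455 -0.3144  0.1016]
box ul [ 0.5383 -0.3645  0.0681]
box ur [ 0.5641 -0.2941  0.0681]
lipA [ 0.4732 -0.3367  0.0616]
lipB [ 0.5057 -0.2836  0.0616]
lipA end [ 0.5255 -0.3485  0.0712]
lipBend [ 0.5445 -0.2985  0.0712]
nozz [ 0.5243 -0.3229  0.061 ]
[ 0.9417 -0.3363] -19.653824058053313 0.21555799683611834
```

View pics/w7c.png

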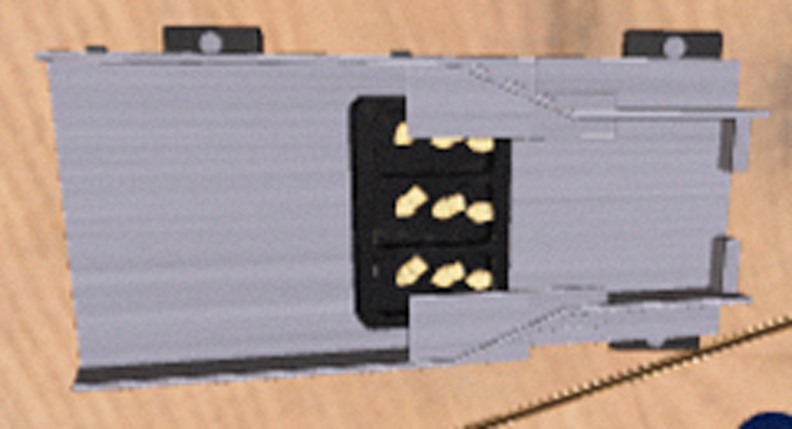

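Run:
```python
from h import *
np.set_printoptions(precision=4,suppress=True)
W=cam('wrist'); a=np.radians(16)
zf=lambda s,h: .018+s*np.sin(a)+h*np.cos(a)
c=lambda u,v,s,h: onz(W,110+u/3.3-.35,70+v/3.3-.35,zf(s,h))
def mid(n,p,q,s,h):
    A,B=c(*p,s,h),c(*q,s,h); print(n,A[:2],B[:2],'mid',(A+B)[:2]/2,'w',np.linalg.norm(A-B)); return (A+B)[:2]/2
m1=mid('slot125',(405,137),(410,295),.125,.0195)
m2=mid('slot55',(615,137),(608,290),.055,.0195)
m3=mid('up',(45,58),(76,388),.23,.021)
m4=mid('box140',(352,98),(357,322),.14,.012)
m5=mid('box88',(508,140),(508,292),.088,.012)
for p,q in((m2,m1),(m2,m3),(m1,m3)): d=q-p;print('yaw',np.degrees(np.arctan2(d[1],d[0])),np.linalg.norm(d)*1000)
A,B=c(352,98,.14,.012),c(357,322,.14,.012);d=B-A;print('box edge dir',np.degrees(np.arctan2(d[1],d[0])))
```

```text
slot125 [ 0.5275 -0.3479] [ 0.5439 -0.3006] mid [ 0.5357 -0.3243] w 0.050101963141083464
slot55 [ 0.4638 -0.3239] [ 0.4814 -0.2758] mid [ 0.4726 -0.2998] w 0.051215662975483515
up [ 0.6115 -0.4026] [ 0.6464 -0.3134] mid [ 0.6289 -0.358 ] w 0.09579872869881631
box140 [ 0.5391 -0.3644] [ 0.5641 -0.2975] mid [ 0.5516 -0.3309] w 0.07146992767313284
box88 [ 0.4974 -0.335 ] [ 0.5141 -0.2872] mid [ 0.5057 -0.3111] w 0.05068782559908923
yaw -21.188140992885074 67.61131842707985
yaw -20.417368790743907 166.77893264331047
yaw -19.89192832285128 99.1779023944617
box edge dir 69.50735288676667
```

```bash
cat >> h.py <<'E'
O=np.array([.4280,-.2838,.018]);yw=np.radians(-20.3);al=np.radians(16)
e=np.array([np.cos(yw),np.sin(yw),0]);up=np.array([0,0,1.]);us=np.cos(al)*e+np.sin(al)*up;nn=-np.sin(al)*e+np.cos(al)*up
MC=np.c_[np.cross(-us,-nn),-us,-nn]
cp=lambda s,h,l=0: O+us*s+nn*h+np.cross(nn,us)*l
def delta2(pos,M):
    o=ctrl.get_obs();A=R.from_euler('xyz',o['orientation'],degrees=True)
    print('clk %.2f'%o['clock'],'pos',o['tool_pos'].round(4),'rpy',o['orientation'].round(2),'open %.4f'%o['opening'],'gf %.1f'%o['gripper_force'],'F',o['force'].round(1))
    print(' turn first',((A.inv()*R.from_matrix(M)).as_rotvec(degrees=True)/4).round(3),'then shift',(M.T@(pos-o['tool_pos'])/.025).round(3))
def sh():
    o=ctrl.get_obs();d=o['tool_pos']-O;print('s %.4f h %.4f lat %.4f'%(d@us,d@nn,d@np.cross(nn,us)))
E
python3 -c "
from h import *
print(R.from_matrix(MC).as_euler('xyz',degrees=True),cp(.06,.1),cp(.06,.004)); delta2(cp(.06,.1),MC);sh()"
```

```text
[-164.     0.  -110.3] [ 0.45624168 -0.29424691  0.13066441] [ 0.48105933 -0.30342724  0.03838329]
clk 26.43 pos [ 0.5274 -0.2809  0.2493] rpy [-1.7998e+02  1.0000e-02 -1.0966e+02] open 0.0006 gf 0.0 F [-0.5  0.4 -0.4]
 turn first [3.994 0.025 0.158] then shift [1.487 3.696 3.877]
s 0.1524 h 0.1969 lat 0.0372
```

Call:
play_rows(
  motion=[
    {"x": 0, "y": 0, "z": 0, "rx": 0.799, "ry": 0, "rz": 0.03},
    {"x": 0, "y": 0, "z": 0, "rx": 0.799, "ry": 0, "rz": 0.03},
    {"x": 0, "y": 0, "z": 0, "rx": 0.799, "ry": 0, "rz": 0.03},
    {"x": 0, "y": 0, "z": 0, "rx": 0.799, "ry": 0, "rz": 0.03},
    {"x": 0, "y": 0, "z": 0, "rx": 0.799, "ry": 0, "rz": 0.03},
    {"x": 0.297, "y": 0.74, "z": 0.775, "rx": 0, "ry": 0, "rz": 0},
    {"x": 0.297, "y": 0.74, "z": 0.775, "rx": 0, "ry": 0, "rz": 0},
    {"x": 0.297, "y": 0.74, "z": 0.775, "rx": 0, "ry": 0, "rz": 0},
    {"x": 0.297, "y": 0.74, "z": 0.775, "rx": 0, "ry": 0, "rz": 0},
    {"x": 0.297, "y": 0.74, "z": 0.775, "rx": 0, "ry": 0, "rz": 0},
    {"x": 0, "y": 0, "z": 0, "rx": 0, "ry": 0, "rz": 0},
    {"x": 0, "y": 0, "z": 0, "rx": 0, "ry": 0, "rz": 0},
  ],
)

```text
clock: 27.92
tool_pos: [0.4576, -0.2943, 0.1315]
orientation: [-163.9, 0.1, -110.2]
force: [0.2, -0.5, 0.1]
opening: 0.0002
gripper_force: 0.0
```

```bash
python3 -c "
from h import *
delta2(cp(.058,.004),MC);sh()"
```

```text
clk 27.93 pos [ 0.4576 -0.2943  0.1315] rpy [-1.6391e+02  8.0000e-02 -1.1020e+02] open 0.0002 gf 0.0 F [ 0.2 -0.5  0.1]
 turn first [-0.022  0.025  0.018] then shift [0.016 0.142 3.859]
s 0.0615 h 0.1005 lat 0.0004
```

Call:
play_rows(
  motion=[
    {"x": 0, "y": 0.14, "z": 0.8, "rx": 0, "ry": 0, "rz": 0},
    {"x": 0, "y": 0, "z": 0.8, "rx": 0, "ry": 0, "rz": 0},
    {"x": 0, "y": 0, "z": 0.8, "rx": 0, "ry": 0, "rz": 0},
    {"x": 0, "y": 0, "z": 0.6, "rx": 0, "ry": 0, "rz": 0},
    {"x": 0, "y": 0, "z": 0.4, "rx": 0, "ry": 0, "rz": 0},
    {"x": 0, "y": 0, "z": 0.26, "rx": 0, "ry": 0, "rz": 0},
    {"x": 0, "y": 0, "z": 0.14, "rx": 0, "ry": 0, "rz": 0},
    {"x": 0, "y": 0, "z": 0, "rx": 0, "ry": 0, "rz": 0},
    {"x": 0, "y": 0, "z": 0, "rx": 0, "ry": 0, "rz": 0},
  ],
)

```text
clock: 29.05
tool_pos: [0.4779, -0.3023, 0.0383]
orientation: [-164.0, 0.1, -110.3]
force: [-0.1, 0.5, 0.1]
opening: 0.0004
gripper_force: 0.0
```

```bash
python3 -c "
from h import *
delta2(cp(.138,.004),MC);sh()"
```

```text
clk 29.05 pos [ 0.4779 -0.3023  0.0383] rpy [-1.6398e+02  9.0000e-02 -1.1026e+02] open 0.0004 gf 0.0 F [-0.1  0.5  0.1]
 turn first [-0.004  0.023  0.003] then shift [-0.    -3.249  0.033]
s 0.0568 h 0.0048 lat -0.0000
```

Call:
play_rows(
  motion=[
    {"x": 0, "y": -0.2, "z": 0, "rx": 0, "ry": 0, "rz": 0},
    {"x": 0, "y": -0.2, "z": 0, "rx": 0, "ry": 0, "rz": 0},
    {"x": 0, "y": -0.2, "z": 0, "rx": 0, "ry": 0, "rz": 0},
    {"x": 0, "y": -0.2, "z": 0, "rx": 0, "ry": 0, "rz": 0},
    {"x": 0, "y": -0.2, "z": 0, "rx": 0, "ry": 0, "rz": 0},
    {"x": 0, "y": -0.2, "z": 0, "rx": 0, "ry": 0, "rz": 0},
    {"x": 0, "y": -0.2, "z": 0, "rx": 0, "ry": 0, "rz": 0},
    {"x": 0, "y": -0.2, "z": 0, "rx": 0, "ry": 0, "rz": 0},
    {"x": 0, "y": 0, "z": 0, "rx": 0, "ry": 0, "rz": 0},
  ],
)

```text
clock: 30.18
tool_pos: [0.5145, -0.3157, 0.0491]
orientation: [-164.0, 0.1, -110.3]
force: [-0.0, -0.1, 0.0]
opening: 0.0003
gripper_force: 0.0
```

```bash
python3 -c "
from h import *
delta2(cp(.138,.004),MC);sh()
t=cams.snapshot('wrist');s=cams.snapshot('scene')
cv2.imwrite('pics/w8.png',np.hstack([cv2.resize(t,(400,300)),cv2.resize(s[205:295,295:415],(400,300))]))"
```

```text
clk 30.18 pos [ 0.5145 -0.3157  0.0491] rpy [-1.6397e+02  9.0000e-02 -1.1026e+02] open 0.0003 gf 0.0 F [-0.  -0.1  0. ]
 turn first [-0.007  0.024  0.004] then shift [ 0.004 -1.63   0.02 ]
s 0.0972 h 0.0045 lat 0.0001
```

View pics/w8.png

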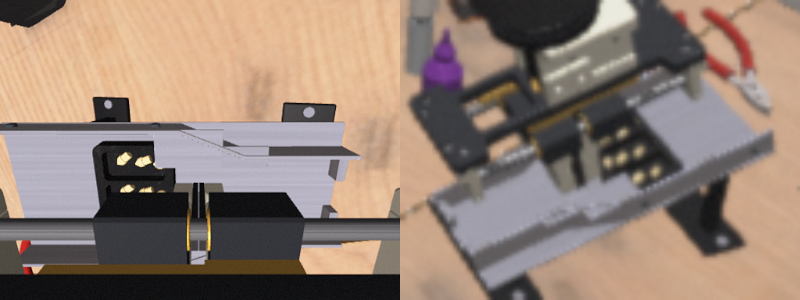

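w8: the fingers are in the slot behind the box. In the left half, the box's upper edge is at x≈95; checking where that puts it.

Run:
```python
from h import *
W=cam('wrist')
def onslope(u,v,h):
    p,d=ray(W,u,v);q=O+nn*h;k=((q-p)@nn)/(d@nn);r=p+k*d-O;return r@us,r@np.cross(nn,us)
for p in((96,150),(97,185),(175,180),(186,190)): print(p,onslope(p[0]*1.28,p[1]*1.28,.012))
for s in(.114,.14,.166,.088): print(s,proj(W,cp(s,.012,-.03))/1.28,proj(W,cp(s,.012,0))/1.28)
```

```text
(96, 150) (np.float64(0.16257913218161452), np.float64(-0.03512164789046501))
(97, 185) (np.float64(0.16507930010925884), np.float64(-0.010509622127360174))
(175, 180) (np.float64(0.11273016856825714), np.float64(-0.014100223346825244))
(186, 190) (np.float64(0.1055353173483031), np.float64(-0.006719301798196332))
0.114 [172.28614878 157.46298386] [173.76581894 198.89570669]
0.14 [132.00239068 157.51306915] [135.6885797  198.94120099]
0.166 [ 91.72243316 157.56314971] [ 97.6147361  198.98669123]
0.088 [212.573708   157.41289384] [211.84645428 198.85020833]
```

The box's upper edge is at s≈164 mm, so its centre is at about 138 mm: it moves with the fingers and stays roughly square. About 46 mm of push remain.

Call:
play_rows(
  motion=[
    {"x": 0, "y": -0.2, "z": 0, "rx": 0, "ry": 0, "rz": 0},
    {"x": 0, "y": -0.2, "z": 0, "rx": 0, "ry": 0, "rz": 0},
    {"x": 0, "y": -0.2, "z": 0, "rx": 0, "ry": 0, "rz": 0},
    {"x": 0, "y": -0.2, "z": 0, "rx": 0, "ry": 0, "rz": 0},
    {"x": 0, "y": -0.2, "z": 0, "rx": 0, "ry": 0, "rz": 0},
    {"x": 0, "y": -0.2, "z": 0, "rx": 0, "ry": 0, "rz": 0},
    {"x": 0, "y": -0.2, "z": 0, "rx": 0, "ry": 0, "rz": 0},
    {"x": 0, "y": -0.2, "z": 0, "rx": 0, "ry": 0, "rz": 0},
    {"x": 0, "y": -0.2, "z": 0, "rx": 0, "ry": 0, "rz": 0},
    {"x": 0, "y": -0.08, "z": 0, "rx": 0, "ry": 0, "rz": 0},
    {"x": 0, "y": 0, "z": 0, "rx": 0, "ry": 0, "rz": 0},
    {"x": 0, "y": 0, "z": 0, "rx": 0, "ry": 0, "rz": 0},
    {"x": 0, "y": 0.3, "z": -0.5, "rx": 0, "ry": 0, "rz": 0},
    {"x": 0, "y": 0, "z": -1, "rx": 0, "ry": 0, "rz": 0},
    {"x": 0, "y": 0, "z": -1, "rx": 0, "ry": 0, "rz": 0},
    {"x": 0, "y": 0, "z": -1, "rx": 0, "ry": 0, "rz": 0},
    {"x": -0.5, "y": -1, "z": -0.5, "rx": 0, "ry": 0, "rz": 0},
    {"x": -0.5, "y": -1, "z": 0, "rx": 0, "ry": 0, "rz": 0},
    {"x": 0, "y": 0, "z": 0, "rx": 0, "ry": 0, "rz": 0},
    {"x": 0, "y": 0, "z": 0, "rx": 0, "ry": 0, "rz": 0},
  ],
)

```text
clock: 32.78
tool_pos: [0.5763, -0.3122, 0.1696]
orientation: [-164.1, 0.1, -110.3]
force: [-0.4, -0.4, -0.6]
opening: 0.0008
gripper_force: 0.0
```

Run:
```python
from h import *
np.set_printoptions(precision=4,suppress=True)
sh();t=cams.snapshot('wrist');W=cam('wrist');cv2.imwrite('pics/w9.png',t)
for l in(-.0375,.0375):
  for s in (.159,.211): print(s,l,proj(W,cp(s,.012,l)))
g=cv2.cvtColor(t,cv2.COLOR_BGR2GRAY);m=(g<65).astype('uint8');m[235:]=0
n,L,st,c=cv2.connectedComponentsWithStats(m)
def onslope(u,v,h):
    p,d=ray(W,u,v);q=O+nn*h;k=((q-p)@nn)/(d@nn);r=p+k*d-O;return np.array([r@us,r@np.cross(nn,us)])
p0=proj(W,cp(.185,.012,0))
for i in range(1,n):
  if st[i,4]>1000:
    m2=cv2.morphologyEx((L==i).astype('uint8'),cv2.MORPH_CLOSE,np.ones((9,9)));cs,_=cv2.findContours(m2,0,1);r=cv2.minAreaRect(max(cs,key=cv2.contourArea));b=cv2.boxPoints(r)
    print(st[i],b.round(1).tolist()); q=np.array([onslope(*p,.012) for p in b]);print(q.tolist(),q.mean(0))
```

```text
s 0.1849 h 0.1047 lat 0.0248
0.159 -0.0375 [287.7923 119.0939]
0.211 -0.0375 [220.5703 119.2053]
0.159 0.0375 [284.9933 209.7405]
0.211 0.0375 [223.5715 209.8532]
[   0    0   68   73 2068] [[-0.0, 0.0], [67.0, 0.0], [67.0, 72.0], [0.0, 72.0]]
[[0.36136154804132886, -0.11862124671453576], [0.31487800997056586, -0.11856316839455419], [0.3234506056730217, -0.07181640569641615], [0.3729784485044345, -0.07188890990343247]] [ 0.3432 -0.0952]
[ 151    0   76   24 1071] [[151.0, 0.0], [226.0, 0.0], [226.0, 23.0], [151.0, 23.0]]
[[0.2565721250110884, -0.11849031877974374], [0.20448694033861575, -0.11842524154708768], [0.2048958822146244, -0.10411980635451858], [0.2580253010608218, -0.10418967271120255]] [ 0.231  -0.1113]
[ 220  118   66   91 4890] [[220.0, 118.0], [285.0, 118.0], [285.0, 208.0], [220.0, 208.0]]
[[0.21140971712090006, -0.038410820671845106], [0.1611841991937349, -0.038329640974231347], [0.15903977328088698, 0.03592676171361513], [0.21396543269753676, 0.035819292280659526]] [ 0.1864 -0.0012]
```

View pics/w9.png

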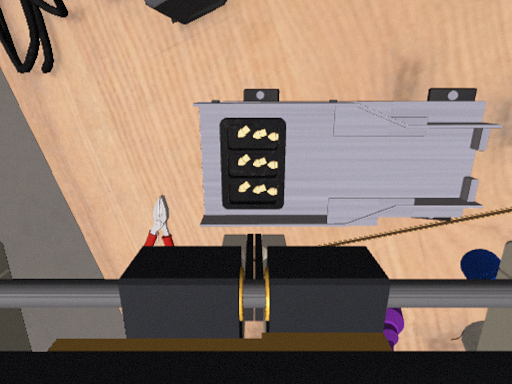

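w9: the box is fully clear of the lips at (253,163), square, with its centre at s≈186 mm and lateral offset −1 mm. Opening part-way and descending to grip across its long edges.

Call:
play_rows(
  motion=[
    {"x": 0.5, "y": -0.044, "z": 0, "rx": 0, "ry": 0, "rz": 0},
    {"x": 0.53, "y": 0, "z": 0.3, "rx": 0, "ry": 0, "rz": 0},
    {"x": 0, "y": 0, "z": 0.8, "rx": 0, "ry": 0, "rz": 0},
    {"x": 0, "y": 0, "z": 0.8, "rx": 0, "ry": 0, "rz": 0},
    {"x": 0, "y": 0, "z": 0.8, "rx": 0, "ry": 0, "rz": 0},
    {"x": 0, "y": 0, "z": 0.5, "rx": 0, "ry": 0, "rz": 0},
    {"x": 0, "y": 0, "z": 0.3, "rx": 0, "ry": 0, "rz": 0},
    {"x": 0, "y": 0, "z": 0.25, "rx": 0, "ry": 0, "rz": 0},
    {"x": 0, "y": 0, "z": 0.2, "rx": 0, "ry": 0, "rz": 0},
    {"x": 0, "y": 0, "z": 0.1, "rx": 0, "ry": 0, "rz": 0},
    {"x": 0, "y": 0, "z": 0, "rx": 0, "ry": 0, "rz": 0},
    {"x": 0, "y": 0, "z": 0, "rx": 0, "ry": 0, "rz": 0},
  ],
  fingers=0.72,
)

```text
clock: 34.33
tool_pos: [0.5957, -0.3466, 0.073]
orientation: [-164.0, 0.1, -110.3]
force: [-0.1, 0.8, -0.2]
opening: 0.0754
gripper_force: 0.0
```

```bash
python3 -c "
from h import *
delta2(cp(.186,.003,-.001),MC);sh()"
```

```text
clk 34.33 pos [ 0.5957 -0.3466  0.073 ] rpy [-1.6399e+02  9.0000e-02 -1.1026e+02] open 0.0754 gf 0.0 F [-0.1  0.8 -0.2]
 turn first [-0.002  0.023  0.004] then shift [0.013 0.051 0.019]
s 0.1873 h 0.0035 lat -0.0007
```

Close and lift perpendicular to the chute.

Call:
play_rows(
  motion=[
    {"x": 0, "y": 0, "z": 0, "rx": 0, "ry": 0, "rz": 0},
    {"x": 0, "y": 0, "z": 0, "rx": 0, "ry": 0, "rz": 0},
    {"x": 0, "y": 0, "z": 0, "rx": 0, "ry": 0, "rz": 0},
    {"x": 0, "y": 0, "z": 0, "rx": 0, "ry": 0, "rz": 0},
    {"x": 0, "y": 0, "z": 0, "rx": 0, "ry": 0, "rz": 0},
    {"x": 0, "y": 0, "z": 0, "rx": 0, "ry": 0, "rz": 0},
  ],
  fingers=-1,
)

```text
clock: 35.08
tool_pos: [0.5955, -0.3465, 0.0727]
orientation: [-164.0, 0.1, -110.3]
force: [-0.8, 0.9, 1.8]
opening: 0.0518
gripper_force: 30.0
```

Call:
play_rows(
  motion=[
    {"x": 0, "y": 0, "z": -0.2, "rx": 0, "ry": 0, "rz": 0},
    {"x": 0, "y": 0, "z": -0.4, "rx": 0, "ry": 0, "rz": 0},
    {"x": 0, "y": 0, "z": -0.7, "rx": 0, "ry": 0, "rz": 0},
    {"x": 0, "y": 0, "z": -1, "rx": 0, "ry": 0, "rz": 0},
    {"x": 0, "y": 0, "z": -1, "rx": 0, "ry": 0, "rz": 0},
    {"x": 0, "y": 0, "z": -0.7, "rx": 0, "ry": 0, "rz": 0},
    {"x": 0, "y": 0, "z": 0, "rx": 0, "ry": 0, "rz": 0},
    {"x": 0, "y": 0, "z": 0, "rx": 0, "ry": 0, "rz": 0},
  ],
)

```text
clock: 36.08
tool_pos: [0.5693, -0.337, 0.1682]
orientation: [-164.1, 0.1, -110.3]
force: [0.6, -0.4, -0.9]
opening: 0.0516
gripper_force: 30.0
```

```bash
python3 -c "
from h import *
M=R.from_euler('xyz',(180,0,-70.9),degrees=True).as_matrix()
delta2(np.array((.5,.168,.17)),M)"
```

```text
clk 36.08 pos [ 0.5693 -0.337   0.1682] rpy [-1.6406e+02  1.0000e-01 -1.1028e+02] open 0.0516 gf 30.0 F [ 0.6 -0.4 -0.9]
 turn first [-3.834 -1.346 -9.783] then shift [-19.995  -3.99   -0.074]
```

Call:
play_rows(
  motion=[
    {"x": 0, "y": 0, "z": 0, "rx": -0.8, "ry": 0, "rz": 0},
    {"x": 0, "y": 0, "z": 0, "rx": -0.8, "ry": 0, "rz": 0},
    {"x": 0, "y": 0, "z": 0, "rx": -0.8, "ry": 0, "rz": 0},
    {"x": 0, "y": 0, "z": 0, "rx": -0.8, "ry": 0, "rz": 0},
    {"x": 0, "y": 0, "z": 0, "rx": -0.8, "ry": 0, "rz": 0},
    {"x": 0, "y": 0, "z": 0, "rx": 0, "ry": 0, "rz": -0.985},
    {"x": 0, "y": 0, "z": 0, "rx": 0, "ry": 0, "rz": -0.985},
    {"x": 0, "y": 0, "z": 0, "rx": 0, "ry": 0, "rz": -0.985},
    {"x": 0, "y": 0, "z": 0, "rx": 0, "ry": 0, "rz": -0.985},
    {"x": 0, "y": 0, "z": 0, "rx": 0, "ry": 0, "rz": -0.985},
    {"x": 0, "y": 0, "z": 0, "rx": 0, "ry": 0, "rz": -0.985},
    {"x": 0, "y": 0, "z": 0, "rx": 0, "ry": 0, "rz": -0.985},
    {"x": 0, "y": 0, "z": 0, "rx": 0, "ry": 0, "rz": -0.985},
    {"x": 0, "y": 0, "z": 0, "rx": 0, "ry": 0, "rz": -0.985},
    {"x": 0, "y": 0, "z": 0, "rx": 0, "ry": 0, "rz": -0.985},
    {"x": -0.9, "y": -0.18, "z": 0, "rx": 0, "ry": 0, "rz": 0},
    {"x": -0.9, "y": -0.18, "z": 0, "rx": 0, "ry": 0, "rz": 0},
    {"x": -0.9, "y": -0.18, "z": 0, "rx": 0, "ry": 0, "rz": 0},
    {"x": -0.9, "y": -0.18, "z": 0, "rx": 0, "ry": 0, "rz": 0},
    {"x": -0.9, "y": -0.18, "z": 0, "rx": 0, "ry": 0, "rz": 0},
  ],
)

```text
clock: 38.58
tool_pos: [0.5538, -0.2215, 0.1691]
orientation: [-179.9, 0.1, -70.8]
force: [-0.2, 1.4, -0.6]
opening: 0.0514
gripper_force: 30.0
```

Call:
play_rows(
  motion=[
    {"x": -0.91, "y": -0.18, "z": 0, "rx": 0, "ry": 0, "rz": 0},
    {"x": -0.91, "y": -0.18, "z": 0, "rx": 0, "ry": 0, "rz": 0},
    {"x": -0.91, "y": -0.18, "z": 0, "rx": 0, "ry": 0, "rz": 0},
    {"x": -0.91, "y": -0.18, "z": 0, "rx": 0, "ry": 0, "rz": 0},
    {"x": -0.91, "y": -0.18, "z": 0, "rx": 0, "ry": 0, "rz": 0},
    {"x": -0.91, "y": -0.18, "z": 0, "rx": 0, "ry": 0, "rz": 0},
    {"x": -0.91, "y": -0.18, "z": 0, "rx": 0, "ry": 0, "rz": 0},
    {"x": -0.91, "y": -0.18, "z": 0, "rx": 0, "ry": 0, "rz": 0},
    {"x": -0.91, "y": -0.18, "z": 0, "rx": 0, "ry": 0, "rz": 0},
    {"x": -0.91, "y": -0.18, "z": 0, "rx": 0, "ry": 0, "rz": 0},
    {"x": -0.91, "y": -0.18, "z": 0, "rx": 0, "ry": 0, "rz": 0},
    {"x": -0.91, "y": -0.18, "z": 0, "rx": 0, "ry": 0, "rz": 0},
    {"x": -0.91, "y": -0.18, "z": 0, "rx": 0, "ry": 0, "rz": 0},
    {"x": -0.91, "y": -0.18, "z": 0, "rx": 0, "ry": 0, "rz": 0},
    {"x": -0.91, "y": -0.18, "z": 0, "rx": 0, "ry": 0, "rz": 0},
    {"x": -0.91, "y": -0.18, "z": 0, "rx": 0, "ry": 0, "rz": 0},
    {"x": -0.91, "y": -0.18, "z": 0, "rx": 0, "ry": 0, "rz": 0},
    {"x": 0, "y": 0, "z": 0, "rx": 0, "ry": 0, "rz": 0},
    {"x": 0, "y": 0, "z": 0, "rx": 0, "ry": 0, "rz": 0},
  ],
)

```text
clock: 40.95
tool_pos: [0.4989, 0.1671, 0.1696]
orientation: [-180.0, 0.1, -70.8]
force: [0.4, 0.5, -0.6]
opening: 0.0517
gripper_force: 30.0
```

Run:
```python
from h import *
M=R.from_euler('xyz',(180,0,-70.9),degrees=True).as_matrix()
delta2(np.array((.5,.168,.05)),M)
t=cams.snapshot('wrist');s=cams.snapshot('scene');W=cam('wrist')
cv2.imwrite('pics/w10.png',np.hstack([cv2.resize(t,(400,300)),cv2.resize(s[125:215,145:265],(400,300))]))
```

```text
clk 40.95 pos [0.4989 0.1671 0.1696] rpy [-1.7996e+02  8.0000e-02 -7.0810e+01] open 0.0517 gf 30.0 F [ 0.4  0.5 -0.6]
 turn first [-0.01   0.02   0.022] then shift [-0.018 -0.052  4.783]
```

View pics/w10.png

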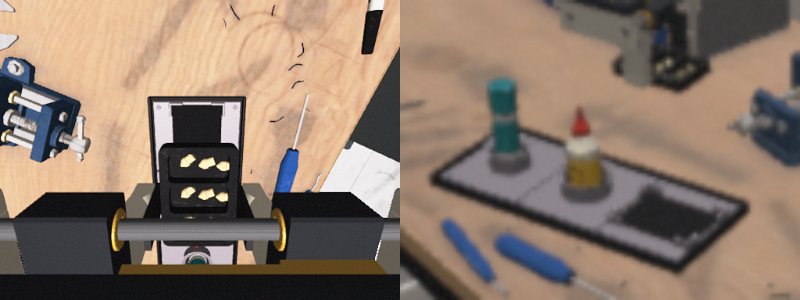

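w10: the glue stick and oil bottle stand in their cups. The box is held level over the nest, with its far edge at half-scale (160–238, 144). Checking its offset in the hand.

Run:
```python
from h import *
o=ctrl.get_obs();W=cam('wrist');A=R.from_euler('xyz',o['orientation'],degrees=True).as_matrix()
for p in((160,145),(199,144),(238,145)):
    print((A.T@(onz(W,p[0]*1.28,p[1]*1.28,o['tool_pos'][2]+.0085)-o['tool_pos'])*1000).round(1))
# nest ridges corners: tray far end mid at z=.018
for p in((148,98),(243,97)): print(onz(W,p[0]*1.28,p[1]*1.28,.018).round(4))
```

```text
[ 39.  -25.   -8.5]
[39.7 -0.4 -8.6]
[39.  24.2 -8.6]
[0.5756 0.1384 0.018 ]
[0.4655 0.0991 0.018 ]
```

Call:
play_rows(
  motion=[
    {"x": 0, "y": -0.1, "z": 0.5, "rx": 0, "ry": 0, "rz": 0.022},
    {"x": 0, "y": 0, "z": 1, "rx": 0, "ry": 0, "rz": 0},
    {"x": 0, "y": 0, "z": 1, "rx": 0, "ry": 0, "rz": 0},
    {"x": 0, "y": 0, "z": 1, "rx": 0, "ry": 0, "rz": 0},
    {"x": 0, "y": 0, "z": 0.8, "rx": 0, "ry": 0, "rz": 0},
    {"x": 0, "y": 0, "z": 0.6, "rx": 0, "ry": 0, "rz": 0},
    {"x": 0, "y": 0, "z": 0.48, "rx": 0, "ry": 0, "rz": 0},
    {"x": 0, "y": 0, "z": 0, "rx": 0, "ry": 0, "rz": 0},
    {"x": 0, "y": 0, "z": 0, "rx": 0, "ry": 0, "rz": 0},
  ],
)

```text
clock: 42.18
tool_pos: [0.5024, 0.1682, 0.0355]
orientation: [-179.9, 0.1, -70.9]
force: [0.5, -0.7, -1.0]
opening: 0.0516
gripper_force: 30.0
```

Run:
```python
from h import *
M=R.from_euler('xyz',(180,0,-70.9),degrees=True).as_matrix()
delta2(np.array((.501,.1685,.0138)),M)
t=cams.snapshot('wrist');s=cams.snapshot('scene')
cv2.imwrite('pics/w11.png',np.hstack([cv2.resize(t[130:280,160:360],(400,300)),cv2.resize(s[140:215,165:265],(400,300))]))
```

```text
clk 42.17 pos [0.5024 0.1682 0.0355] rpy [-1.7991e+02  9.0000e-02 -7.0940e+01] open 0.0516 gf 30.0 F [ 0.5 -0.7 -1. ]
 turn first [-0.021  0.021 -0.011] then shift [-0.028  0.047  0.867]
```

View pics/w11.png

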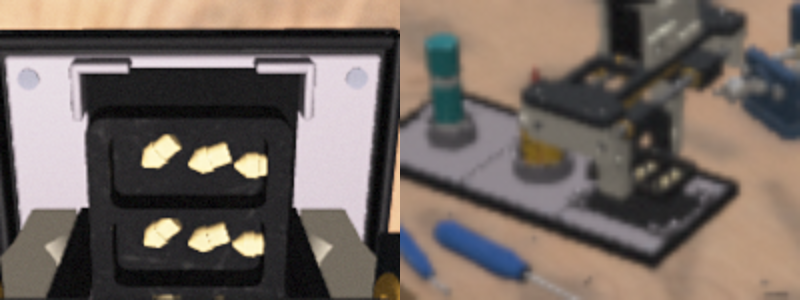

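w11: the box sits squarely between the side ridges (ridge inner faces at x=83 and 305, box at 88–295). I'll check the lengthwise margin numerically.

Run:
```python
from h import *
o=ctrl.get_obs();W=cam('wrist');A=R.from_euler('xyz',o['orientation'],degrees=True).as_matrix()
for n,p,z in(('ridgeL',(83,115),.018),('ridgeR',(305,115),.018),('ridge far in',(194,74),.018),('box far',(191,108),.044),('boxL',(88,125),.044),('boxR',(295,125),.044)):
    print(n,(A.T@(onz(W,160+p[0]/2,130+p[1]/2,z)-o['tool_pos'])*1000).round(1))
```

```text
ridgeL [ 30.1 -31.3  17.7]
ridgeR [30.  33.2 17.6]
ridge far in [42.3  1.  17.6]
box far [39.8 -0.  -8.4]
boxL [ 35.4 -25.6  -8.3]
boxR [35.3 25.8 -8.4]
```

The far-side gap is only 2.5 mm where 6 is ideal, so I'm shifting back 3.3 mm and sideways 1 mm, then setting the box down.

Call:
play_rows(
  motion=[
    {"x": -0.13, "y": 0.04, "z": 0, "rx": 0, "ry": 0, "rz": 0},
    {"x": 0, "y": 0, "z": 0.2, "rx": 0, "ry": 0, "rz": 0},
    {"x": 0, "y": 0, "z": 0.2, "rx": 0, "ry": 0, "rz": 0},
    {"x": 0, "y": 0, "z": 0.2, "rx": 0, "ry": 0, "rz": 0},
    {"x": 0, "y": 0, "z": 0.15, "rx": 0, "ry": 0, "rz": 0},
    {"x": 0, "y": 0, "z": 0.1, "rx": 0, "ry": 0, "rz": 0},
    {"x": 0, "y": 0, "z": 0, "rx": 0, "ry": 0, "rz": 0},
    {"x": 0, "y": 0, "z": 0, "rx": 0, "ry": 0, "rz": 0},
  ],
)

```text
clock: 43.28
tool_pos: [0.5, 0.1708, 0.0138]
orientation: [-180.0, 0.1, -71.0]
force: [0.6, -0.3, -1.1]
opening: 0.0518
gripper_force: 30.0
```

Call:
play_rows(
  motion=[
    {"x": 0, "y": 0, "z": 0.04, "rx": 0, "ry": 0, "rz": 0},
    {"x": 0, "y": 0, "z": 0, "rx": 0, "ry": 0, "rz": 0},
  ],
)

```text
clock: 43.52
tool_pos: [0.4999, 0.1708, 0.0128]
orientation: [-180.0, 0.1, -71.0]
force: [-0.6, -0.5, -2.2]
opening: 0.0516
gripper_force: 30.0
```

Call:
play_rows(
  motion=[
    {"x": 0, "y": 0, "z": 0, "rx": 0, "ry": 0, "rz": 0},
    {"x": 0, "y": 0, "z": 0, "rx": 0, "ry": 0, "rz": 0},
    {"x": 0, "y": 0, "z": 0, "rx": 0, "ry": 0, "rz": 0},
    {"x": 0, "y": 0, "z": 0, "rx": 0, "ry": 0, "rz": 0},
    {"x": 0, "y": 0, "z": -0.1, "rx": 0, "ry": 0, "rz": 0},
    {"x": 0, "y": 0, "z": -0.3, "rx": 0, "ry": 0, "rz": 0},
    {"x": 0, "y": 0, "z": -0.8, "rx": 0, "ry": 0, "rz": 0},
    {"x": 0, "y": 0, "z": -1, "rx": 0, "ry": 0, "rz": 0},
    {"x": 0, "y": 0, "z": -1, "rx": 0, "ry": 0, "rz": 0},
    {"x": 0, "y": 0, "z": -1, "rx": 0, "ry": 0, "rz": 0},
    {"x": 0, "y": 0, "z": -1, "rx": 0, "ry": 0, "rz": 0},
    {"x": 0, "y": 0, "z": -1, "rx": 0, "ry": 0, "rz": 0},
    {"x": 0, "y": 0, "z": -1, "rx": 0, "ry": 0, "rz": 0},
    {"x": 0, "y": 0, "z": -0.5, "rx": 0, "ry": 0, "rz": 0},
    {"x": 0, "y": 0, "z": 0, "rx": 0, "ry": 0, "rz": 0},
    {"x": 0, "y": 0, "z": 0, "rx": 0, "ry": 0, "rz": 0},
  ],
  fingers=0.39,
)

```text
clock: 45.52
tool_pos: [0.4993, 0.1702, 0.2043]
orientation: [180.0, 0.1, -71.0]
force: [-0.1, -0.0, -0.4]
opening: 0.061
gripper_force: 0.0
```

Run:
```python
from h import *
delta((.5,.17,.2))
t=cams.snapshot('wrist');s=cams.snapshot('scene')
cv2.imwrite('pics/w12.png',np.hstack([cv2.resize(t[90:270,140:380],(400,300)),cv2.resize(s[130:280,140:340],(400,300))]))
```

```text
clk 45.52 pos [0.4993 0.1702 0.2043] rpy [ 1.7995e+02  7.0000e-02 -7.0960e+01] open 0.0610 gf 0.0 F [-0.1 -0.  -0.4]
 shift [ 0.015 -0.023  0.171] turn [0. 0. 0.]
```

View pics/w12.png

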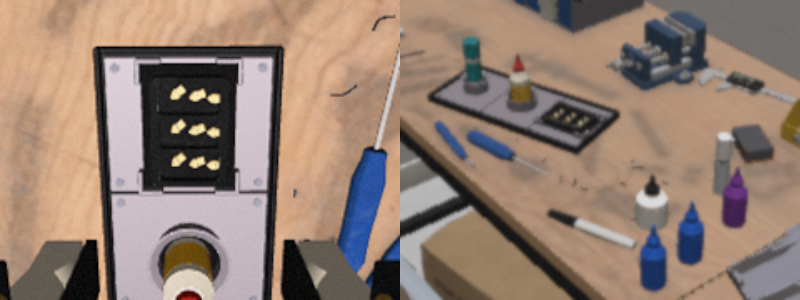

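w12: the box lies flat inside the four ridges, the glue stick and oil bottle stand upright in their cups, and the look-alikes haven't moved. Handing in.

```bash
python3 -c "
from plant import workorder
print(workorder.close_job())"
```

```text
the job is handed in; nothing more can be done
None
```

The job is handed in at about 46 s of robot time. The glue stick stands in the narrow cup, the oil bottle stands in the wide cup, and the nozzle box lies flat in its nest. The paint marker, short wide bottle and sanding block were left untouched.

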